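# Lock the twist-in stops and load the sloping cheese board

### The job

Lock one of the blue stop blocks onto each of the two posts at the foot of the sloping board: set it over the post with its long side along the slope, push it down, give it a quarter turn clockwise and let it spring up locked across the lane. Only when both stops are locked, lay every cheese from the cradle into its lane, yellow ones in the yellow lane and green herb ones in the green lane, in a row lying square across the lane's middle against the stop, each let go only where it cannot roll away. Leave the big wheel, the jar and the brush where they are.

Things in the scene. Friction and masses are not known exactly. Their poses are not given: they have to be found in the camera images.
- stop_a_grip (a point): loose blue stop block (150 g), 64 mm long (x), 46 wide (y), 26 high; on top a black grip bar 44 long (x), 16 wide (y), 26 to 62 mm above the underside, white line on top. Point: on the upright axis in the bar, 48 mm above the underside. Starts standing on the table between board and cradle. Under it a slot 37 x 14 mm along x takes a post head (within 2.5 mm, 8 degrees; a half turn is the same).
- stop_b_grip (a point): second stop block, like stop_a; either fits either post. Set over a post, x along the board's x, it meets the sprung pin with its underside 11 mm above the deck and cannot turn. Pushed to 0-2 mm (3 N rising to 10 N; deck stops it at 0) and kept down it turns clockwise from above, to a stop 5-10 degrees past 90. Let go, it rises to 7 mm: locked. Astride the head it sits at 19 mm.
- post_yellow (a point): foot of the yellow lane's fixed upright bayonet post, on its axis at deck level 12 mm above the table, in a yellow square. Axes are the board's: x level, pointing uphill, y across the lanes, z up. Steel stem 10 mm thick; head 29 long (x), 8 wide (y), 13 to 19 mm above the deck; sprung pin on top, tip 31.5 mm above the deck. The board is fixed, 250 x 200 mm.
- post_green (a point): the same for the green lane's post, in a green square, 100 mm to the -y side of the yellow lane's post. The slope of both lanes begins 36 mm uphill of the posts.
- lane_yellow: sloping wooden lane with a yellow stripe, 7 degrees. Origin: on its surface at the midline (thin black mark), where the first cheese touches it when resting against a locked stop. x uphill along the surface, y across, z out of it. A row of cheeses has centres at x = 0, 48, 96 mm, z = 24 mm. Surface ends at x = 161 mm. Only a stop keeps a cheese from rolling down.
- lane_green: sloping wooden lane with a green stripe, 7 degrees. Origin: on its surface at the midline (thin black mark), where the first cheese touches it when resting against a locked stop. x uphill along the surface, y across, z out of it. A row of cheeses has centres at x = 0, 48, 96 mm, z = 24 mm. Surface ends at x = 161 mm. Only a stop keeps a cheese from rolling down.
- yellow1 (a point): centre of a small plain yellow waxed cheese, a rigid cylinder 48 mm in diameter, 54 long, 80 to 150 g, lying on its side; y is the cylinder's axis; it rolls. Starts in any of the cradle's six places, centre 32 mm above the table; may be absent.
- yellow2 (a point): centre of a small plain yellow waxed cheese, a rigid cylinder 48 mm in diameter, 54 long, 80 to 150 g, lying on its side; y is the cylinder's axis; it rolls. Starts in any of the cradle's six places, centre 32 mm above the table; may be absent.
- yellow3 (a point): centre of a small plain yellow waxed cheese, a rigid cylinder 48 mm in diameter, 54 long, 80 to 150 g, lying on its side; y is the cylinder's axis; it rolls. Starts in any of the cradle's six places, centre 32 mm above the table; may be absent.
- green1 (a point): centre of a small dull green, dark-speckled herb waxed cheese, a rigid cylinder 48 mm in diameter, 54 long, 80 to 150 g, lying on its side; y is the cylinder's axis; it rolls. Starts in any of the cradle's six places, centre 32 mm above the table; may be absent.
- green2 (a point): centre of a small dull green, dark-speckled herb waxed cheese, a rigid cylinder 48 mm in diameter, 54 long, 80 to 150 g, lying on its side; y is the cylinder's axis; it rolls. Starts in any of the cradle's six places, centre 32 mm above the table; may be absent.
- green3 (a point): centre of a small dull green, dark-speckled herb waxed cheese, a rigid cylinder 48 mm in diameter, 54 long, 80 to 150 g, lying on its side; y is the cylinder's axis; it rolls. Starts in any of the cradle's six places, centre 32 mm above the table; may be absent.
- cradle: fixed wooden tray 180 mm (x) x 170 mm (y), floor 8 mm above the table, origin under its middle on the table. Six places at x = -54, 0, 54 and y = -52, 52 mm, parted by battens 12 mm wide, 10 high; cheeses lie with axes along the tray's y, ends free.
- big_wheel: bystander: a big yellow cheese wheel, 120 mm in diameter, 60 high, origin under its middle; leave alone
- wax_jar: bystander: a jar with red cap, 64 mm in diameter, 85 high, origin under its middle; leave alone
- wax_brush: bystander: a wax brush lying on the table, handle along its -x, bristles at +x, about 200 mm long; leave alone
There are look-alikes about, which are no part of the job. What is shaped like the part that bears green2 but grey or red is not meant. What is shaped like the part that bears stop_b_grip but turquoise is not meant.

How it is judged (in metres and radians):
On the way, in this order (a step that is already met when the one before it is completed fails the run):
1. a stop block is locked across the foot of each lane and let go, before any cheese lies in a lane (((horizontal distance between stop_a_grip and post_yellow below 0.006 m and z of stop_a_grip in the frame of post_yellow between 0.051 and 0.0575 m and angle between the x axis of stop_a_grip and the y axis of post_yellow, either way round below 0.25 rad and contact force between the fingers and stop_a below 0.2 N) or (horizontal distance between stop_b_grip and post_yellow below 0.006 m and z of stop_b_grip in the frame of post_yellow between 0.051 and 0.0575 m and angle between the x axis of stop_b_grip and the y axis of post_yellow, either way round below 0.25 rad and contact force between the fingers and stop_b below 0.2 N)) and ((horizontal distance between stop_a_grip and post_green below 0.006 m and z of stop_a_grip in the frame of post_green between 0.051 and 0.0575 m and angle between the x axis of stop_a_grip and the y axis of post_green, either way round below 0.25 rad and contact force between the fingers and stop_a below 0.2 N) or (horizontal distance between stop_b_grip and post_green below 0.006 m and z of stop_b_grip in the frame of post_green between 0.051 and 0.0575 m and angle between the x axis of stop_b_grip and the y axis of post_green, either way round below 0.25 rad and contact force between the fingers and stop_b below 0.2 N))), for 0.3 s.
2. a first cheese lies at rest in its lane, let go (((x of yellow1 in the frame of lane_yellow between -0.008 and 0.112 m and y of yellow1 in the frame of lane_yellow between -0.02 and 0.02 m and z of yellow1 in the frame of lane_yellow between 0.019 and 0.029 m and angle between the y axis of yellow1 and the y axis of lane_yellow, either way round below 0.25 rad and linear speed of cheese_yellow1 below 0.02 m/s and contact force between the fingers and cheese_yellow1 below 0.2 N) or (x of yellow2 in the frame of lane_yellow between -0.008 and 0.112 m and y of yellow2 in the frame of lane_yellow between -0.02 and 0.02 m and z of yellow2 in the frame of lane_yellow between 0.019 and 0.029 m and angle between the y axis of yellow2 and the y axis of lane_yellow, either way round below 0.25 rad and linear speed of cheese_yellow2 below 0.02 m/s and contact force between the fingers and cheese_yellow2 below 0.2 N) or (x of yellow3 in the frame of lane_yellow between -0.008 and 0.112 m and y of yellow3 in the frame of lane_yellow between -0.02 and 0.02 m and z of yellow3 in the frame of lane_yellow between 0.019 and 0.029 m and angle between the y axis of yellow3 and the y axis of lane_yellow, either way round below 0.25 rad and linear speed of cheese_yellow3 below 0.02 m/s and contact force between the fingers and cheese_yellow3 below 0.2 N) or (x of green1 in the frame of lane_green between -0.008 and 0.112 m and y of green1 in the frame of lane_green between -0.02 and 0.02 m and z of green1 in the frame of lane_green between 0.019 and 0.029 m and angle between the y axis of green1 and the y axis of lane_green, either way round below 0.25 rad and linear speed of cheese_green1 below 0.02 m/s and contact force between the fingers and cheese_green1 below 0.2 N) or (x of green2 in the frame of lane_green between -0.008 and 0.112 m and y of green2 in the frame of lane_green between -0.02 and 0.02 m and z of green2 in the frame of lane_green between 0.019 and 0.029 m and angle between the y axis of green2 and the y axis of lane_green, either way round below 0.25 rad and linear speed of cheese_green2 below 0.02 m/s and contact force between the fingers and cheese_green2 below 0.2 N) or (x of green3 in the frame of lane_green between -0.008 and 0.112 m and y of green3 in the frame of lane_green between -0.02 and 0.02 m and z of green3 in the frame of lane_green between 0.019 and 0.029 m and angle between the y axis of green3 and the y axis of lane_green, either way round below 0.25 rad and linear speed of cheese_green3 below 0.02 m/s and contact force between the fingers and cheese_green3 below 0.2 N))), for 0.2 s.
At the end, for the whole second after the job is handed in: A stop is locked on each post (underside 3 to 9.5 mm above the deck, 0.25 rad from square across) and every cheese present lies still and released on its own lane, in the row above the stop: within 20 mm of the midline and 112 mm of the first place, 0.25 rad from square (all of step 1 and x of yellow1 in the frame of lane_yellow between -0.008 and 0.112 m and y of yellow1 in the frame of lane_yellow between -0.02 and 0.02 m and z of yellow1 in the frame of lane_yellow between 0.019 and 0.029 m and angle between the y axis of each of yellow1, yellow2, yellow3 and the y axis of lane_yellow, either way round below 0.25 rad and linear speed of each of cheese_yellow1, cheese_yellow2, cheese_yellow3, cheese_green1, cheese_green2, cheese_green3 below 0.02 m/s and contact force between the fingers and cheese_yellow1 below 0.2 N and x of yellow2 in the frame of lane_yellow between -0.008 and 0.112 m and y of yellow2 in the frame of lane_yellow between -0.02 and 0.02 m and z of yellow2 in the frame of lane_yellow between 0.019 and 0.029 m and contact force between the fingers and cheese_yellow2 below 0.2 N and x of yellow3 in the frame of lane_yellow between -0.008 and 0.112 m and y of yellow3 in the frame of lane_yellow between -0.02 and 0.02 m and z of yellow3 in the frame of lane_yellow between 0.019 and 0.029 m and contact force between the fingers and cheese_yellow3 below 0.2 N and x of green1 in the frame of lane_green between -0.008 and 0.112 m and y of green1 in the frame of lane_green between -0.02 and 0.02 m and z of green1 in the frame of lane_green between 0.019 and 0.029 m and angle between the y axis of each of green1, green2, green3 and the y axis of lane_green, either way round below 0.25 rad and contact force between the fingers and cheese_green1 below 0.2 N and x of green2 in the frame of lane_green between -0.008 and 0.112 m and y of green2 in the frame of lane_green between -0.02 and 0.02 m and z of green2 in the frame of lane_green between 0.019 and 0.029 m and contact force between the fingers and cheese_green2 below 0.2 N and x of green3 in the frame of lane_green between -0.008 and 0.112 m and y of green3 in the frame of lane_green between -0.02 and 0.02 m and z of green3 in the frame of lane_green between 0.019 and 0.029 m and contact force between the fingers and cheese_green3 below 0.2 N); the robot touches nothing.
It fails at once if a big waxed cheese wheel is moved by more than 3 cm (distance of big_wheel from where it was at the start of the episode above 0.03 m).
It fails at once if the wax jar is moved by more than 3 cm (distance of wax_jar from where it was at the start of the episode above 0.03 m).
It fails at once if the wax brush is moved by more than 3 cm (distance of wax_brush from where it was at the start of the episode above 0.03 m).
Of cheese_yellow1, cheese_yellow2, cheese_yellow3, cheese_green1, cheese_green2, cheese_green3 only 3 to 5 are there at a start; the rules pass over those that are not, and their reading is None.
At some moment in a run one of stop_a, stop_b may be knocked a few centimetres aside while the robot is not near it.
It also fails if it takes over 210 s, if anything falls off the work surface, if the arm or the gripper's body presses on something with over 40 N, if the wrist force passes 120 N, or if a joint passes its speed limit or range.

### The arm

A 7-joint arm with a two-finger parallel gripper is mounted at the origin on the work surface. World frame = base frame: x ahead of the robot, y to its left, z up, the work surface at z = 0. Lengths are in mm, angles in rad, forces in N, time in s.
With the tool pointing down it reaches from about 425 to 875 mm from the base axis. Payload 8.4 kg.
Tool frame: the origin (TCP) lies on the centre line of the jaws, within the pads' length; the fingertips stand 14 mm ahead of it and the grasp point (between the pads) lies 5 mm behind it; z points along the fingers, y is the line along which they close (so a half turn about z gives the same grasp; the last joint's range is limited). The gripper opens to 85 mm and grips with 20 to 120 N. Pads are 22 mm wide; open, the fingers measure 114 mm over their backs; the gripper's body (76 mm by 85 mm) begins 54 mm behind the grasp point. The pads swing forward as they close: fully open they stand 13 mm farther back than shut.
Start: joints at [1.213, 0.333, 0.04, 1.465, -0.013, 1.343, -0.059], TCP at [166.327, -628.331, 245.308] pointing down, gripper open.
Joint ranges: [-2.58, 2.58], [-0.38, 2.09], [-1.3, 1.39], [0.25, 2.4], [-1.5, 4.64], [0.08, 2.09], [-2.65, 2.65]. Speed limits (rad/s): [2.22, 2.22, 2.79, 2.79, 3.14, 3.14, 3.14].

### API

Orientations are given as a rotation vector (axis times angle).
In Python, from station import get_state, grab_frame, camera_info, ticket, boxes_of gives the robot as it stands.
- The arm moves only by the tool step_arm, never from a script. Its argument "series" is a list of rows, each an object of numbers: "x", "y", "z": the shift along the tool's x, y, z each as a share of 300 mm, from -1 to 1; "wx", "wy", "wz": the turn, a rotation vector about the tool's x, y, z each as a share of 180 degrees, from -1 to 1; "jaw": the closure, from -1 (fully open) to 1 (shut). A call has 1 to 10 rows; each row is the pose to reach, as a shift and turn from the pose commanded when the call began, along the tool's axes at that moment, turning the shorter way round; what a row does not reach only later rows make up. A row lasts 1/12 s, in which the tool goes at most 41.7 mm and 7.16 degrees, less where a joint would pass 70% of its speed; a pose out of reach is approached as far as the arm can. A call with a number of a shift or a turn outside -1 to 1 is refused whole. A call with a gripper value outside its range is refused whole. The fingers move at their own pace and stop on an object; the grip force is fixed at half the most. Time passes only in rows, so rows that repeat a pose let the fingers close. It gives the time, the measured TCP pose, the force, the opening and the grip force at its end, in the units of the state.
- get_state(): the state, without advancing time (a new reading comes with each control period).
- grab_frame(name): name is "scene" or "top" or "wrist"; returns the picture (400x640x3 uint8, blue, green, red); there is no depth.
- camera_info(name): a dict with "fx", "fy", "cx", "cy" (pixels), "rvec" (rotation vector, rad) and "tvec" (3), from world to camera coordinates, as OpenCV has them. Camera axes: x right, y down, z forward; pixel columns grow to the right and rows downward; lengths in mm; the calibration is good to about 2 mm. A picture is of the moment at which its call begins: read the wrist's pose just before it. camera_info takes no time and is no camera call; for the wrist camera it gives the pose at the moment of the call.
- ticket.close_job(): hands the job in; it is judged then, once.
Trained networks look in the newest picture that a camera, given by its name, has taken for a name from the list of things; names that differ only in an ending like _2 or _b are one class to them, and where a whole thing is asked for, a point or a joint stands for the part that bears it (a point fixed in the world has none). Each returns a list of dicts, best first, with "p" (0 to 1); they miss things now and then, are a little off and sometimes report something else, mostly with a low value. They report only what shows in the picture. A call takes as long as a camera call. They do not tell look-alikes from the thing itself.
- boxes_of(name, camera): "xyz" ([x, y, z] in mm, in the coordinates of the camera as it stood for that picture, good to about 4 mm: the middle of the surface that is visible of it).
The state is a dict: "time_s": time; "joint_positions": joint angles; "dq": joint speeds; "joint_efforts": joint torques, N m; "eef_pos": TCP position; "tcp_rot": TCP orientation; "contact_force": force on the tool from outside, world axes, zero at the start; "wrist_torque": the same for the moment, N m; "finger_gap": opening from 0.0 (shut) to 1.0 (fully open); "grasp_force": force on a finger pad.
Only numpy, scipy, OpenCV 4.12 (cv2) and the standard library are available. Lean on these libraries where they do the work, as an engineer would, in place of code of your own. Each camera call takes 0.05 s, during which the arm holds its last target. There are 200 camera calls.

## Working session

There is one attempt and no reset: what is moved stays moved. The work goes in short steps, Python scripts to look and compute and a tool call to move; the robot and the scene stay as the last step left them, time stands still between calls to the robot, and variables do not carry over. Pictures are saved under pics/ and viewed, at most 14 in all, crops included, and the job is handed in when it is done.

Besides the shell and the picture viewer there is one more tool, called after "Emit:" as name(argument=value, ...), one argument or row to a line, values as JSON. step_arm: Moves the arm, as the interface text tells. Shift numbers are shares of 300 mm and turn numbers shares of 180 degrees, none past 1 either way. Its arguments: {"type":"object","properties":{"series":{"type":"array"}},"required":["series"]}

```bash
ls; mkdir -p pics
cat > h.py <<'E'
import numpy as np, cv2
from station import *
def cam(n):
    c=camera_info(n); R=cv2.Rodrigues(np.array(c['rvec'],float))[0]; return c,R,np.array(c['tvec'],float).ravel()
def world(n,p):
    c,R,t=cam(n); return R.T@(np.array(p)-t)
def pix2w(n,u,v,z):
    c,R,t=cam(n); d=R.T@np.array([(u-c['cx'])/c['fx'],(v-c['cy'])/c['fy'],1]); o=-R.T@t
    return o+d*(z-o[2])/d[2]
def w2pix(n,P):
    c,R,t=cam(n); q=R@np.array(P,float)+t; return q[0]/q[2]*c['fx']+c['cx'],q[1]/q[2]*c['fy']+c['cy']
E
python3 - <<'E'
from h import *
s=get_state();print({k:np.round(v,3) for k,v in s.items()})
for n in ['top','scene']:
    im=grab_frame(n); cv2.imwrite(f'pics/{n}0.png',im)
    for k in ['stop_a_grip','yellow1','green1','cradle','post_yellow','lane_yellow','lane_green','big_wheel','wax_jar','wax_brush']:
        try: r=boxes_of(k,n)
        except Exception as e: print(k,e); continue
        for b in r: print(n,k,round(b['p'],2),np.round(world(n,b['xyz'])),np.round([b['xyz'][2]]))
E
```

```text
pics
{'time_s': np.float64(0.0), 'joint_positions': array([ 1.213,  0.334,  0.04 ,  1.466, -0.013,  1.343, -0.058]), 'dq': array([ 0.   ,  0.   ,  0.   , -0.001,  0.   ,  0.001, -0.001]), 'joint_efforts': array([ 1.0000e-03, -6.5855e+01,  1.3660e+00, -4.0556e+01,  1.7000e-02,
        1.3000e-02,  0.0000e+00]), 'eef_pos': array([ 166.225, -627.931,  244.414]), 'tcp_rot': array([-3.114e+00, -4.050e-01,  1.000e-03]), 'contact_force': array([-0.12 , -1.098, -0.056]), 'wrist_torque': array([-0.065, -0.015, -0.002]), 'grasp_force': np.float64(0.0), 'finger_gap': np.float64(0.999)}
top stop_a_grip 0.75 [596.   7.  31.] [1533.]
top yellow1 0.7 [578. 155.  54.] [1511.]
top yellow1 0.67 [444. 238.  54.] [1497.]
top yellow1 0.38 [ 523. -211.   22.] [1532.]
top green1 0.83 [393.  11.  44.] [1499.]
top green1 0.72 [703. 192.  41.] [1538.]
top green1 0.68 [522. 149.  49.] [1510.]
top cradle 0.91 [505. 206.   8.] [1550.]
top post_yellow 0.82 [ 519. -211.   26.] [1528.]
top big_wheel 0.67 [758. -26.  56.] [1525.]
top wax_jar 0.67 [ 407. -409.   83.] [1457.]
top wax_brush 0.84 [436. 455.  16.] [1538.]
scene stop_a_grip 0.71 [617.  -4.  24.] [1210.]
scene yellow1 0.59 [584. 143.  41.] [1292.]
scene yellow1 0.46 [459. 229.  43.] [1399.]
scene yellow1 0.42 [531. 138.  43.] [1315.]
scene green1 0.65 [401.   5.  38.] [1314.]
scene cradle 0.73 [ 422. -431.   58.] [1060.]
scene cradle 0.58 [518. 208.   3.] [1385.]
scene post_yellow 0.85 [ 535. -221.   13.] [1144.]
scene lane_green 0.72 [509.  -8.  23.] [1262.]
scene big_wheel 0.59 [775. -47.  55.] [1085.]
scene wax_jar 0.67 [ 421. -431.   61.] [1059.]
scene wax_brush 0.69 [434. 449.  16.] [1546.]
scene wax_brush 0.18 [530. 138.  46.] [1313.]
```

View pics/top0.png

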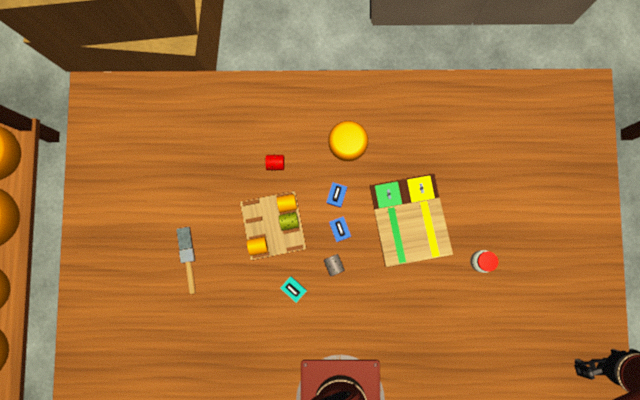

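View pics/scene0.png

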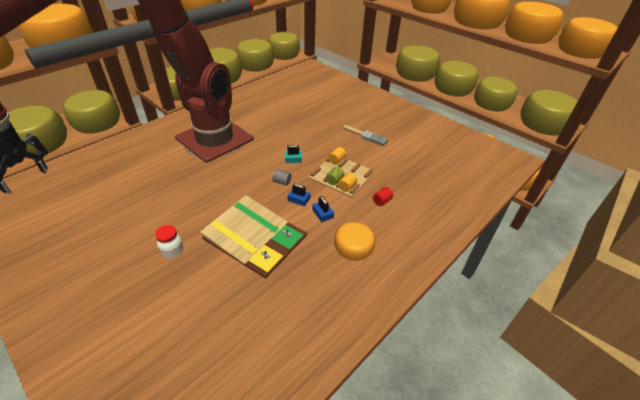

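The top view shows the board with its posts on the far side: green at (388,194), yellow at (421,188). The blue stops are at (337,194) and (340,229). The cradle holds yellows at (286,203) and (257,245) and a green at (289,221). The turquoise, grey and red look-alikes lie apart.

Run:
```python
from h import *
for n,u,v,z in [('pg',388,194,31),('py',421,188,31),('sa',337,194,62),('sb',340,229,62),('bl',386,266,40),('br',452,254,40),('y1',286,203,50),('y2',257,245,50),('g',289,221,50)]: print(n,np.round(pix2w('top',u,v,z)))
c,R,t=cam('wrist'); s=get_state(); Rt=cv2.Rodrigues(s['tcp_rot'])[0]
print({k:np.round(v,2) for k,v in c.items()}); 
print('cam in tool',np.round(Rt.T@(-R.T@t-s['eef_pos']),1)); print('cam axes in tool (cols)',np.round(Rt.T@R.T,3)); print(np.round(Rt,3))
```

```text
pg [ 604. -146.   31.]
py [ 621. -244.   31.]
sa [600.   7.  62.]
sb [497.  -2.  62.]
bl [ 390. -136.   40.]
br [ 425. -330.   40.]
y1 [575. 158.  50.]
y2 [451. 242.  50.]
g [522. 148.  50.]
{'fx': np.float64(314.87), 'fy': np.float64(314.87), 'cx': np.float64(315.72), 'cy': np.float64(199.37), 'rvec': array([-2.28,  1.75,  0.28]), 'tvec': array([-650.36,  -40.42,  380.62])}
cam in tool [  81.     0.4 -128.7]
cam axes in tool (cols) [[ 0.    -0.95  -0.313]
 [ 1.     0.    -0.   ]
 [ 0.    -0.313  0.95 ]]
[[ 0.967  0.256  0.   ]
 [ 0.256 -0.967  0.   ]
 [ 0.    -0.    -1.   ]]
```

Emit:
step_arm(
  series=[
    {"x":0.86,"y":-0.67,"z":-0.03},
    {"x":0.86,"y":-0.67,"z":-0.03},
    {"x":0.86,"y":-0.67,"z":-0.03},
    {"x":0.86,"y":-0.67,"z":-0.03},
    {"x":0.86,"y":-0.67,"z":-0.03},
    {"x":0.86,"y":-0.67,"z":-0.03},
    {"x":0.86,"y":-0.67,"z":-0.03},
    {"x":0.86,"y":-0.67,"z":-0.03},
    {"x":0.86,"y":-0.67,"z":-0.03},
    {"x":0.86,"y":-0.67,"z":-0.03},
  ],
)

```text
invalid input at $.series[0]: expected keys x, y, z, wx, wy, wz, jaw
```

Emit:
step_arm(
  series=[
    {"x":0.86,"y":-0.67},
    {"x":0.86,"y":-0.67},
    {"x":0.86,"y":-0.67},
    {"x":0.86,"y":-0.67},
    {"x":0.86,"y":-0.67},
    {"x":0.86,"y":-0.67},
    {"x":0.86,"y":-0.67},
    {"x":0.86,"y":-0.67},
    {"x":0.86,"y":-0.67},
    {"x":0.86,"y":-0.67},
  ],
)

```text
invalid input at $.series[0]: expected keys x, y, z, wx, wy, wz, jaw
```

Run:
```python
from h import *
import time
s=get_state(); print(np.round(s['eef_pos'],1),np.round(s['tcp_rot'],3),np.round(s['dq'],2),s['time_s'],np.round(s['joint_positions'],2))
im=grab_frame('wrist'); cv2.imwrite('pics/w1.png',im); np.savez('w1.npz',im=im,c=camera_info('wrist'))
for k in ['stop_a_grip','yellow1','green1','post_yellow','lane_yellow','lane_green','cradle']:
    for b in boxes_of(k,'wrist'): print(k,round(b['p'],2),np.round(world('wrist',b['xyz'])))
```

```text
[ 166.3 -628.3  245.3] [-3.115 -0.405 -0.   ] [0. 0. 0. 0. 0. 0. 0.] 1.1 [ 1.21  0.33  0.04  1.47 -0.01  1.34 -0.06]
```

View pics/w1.png

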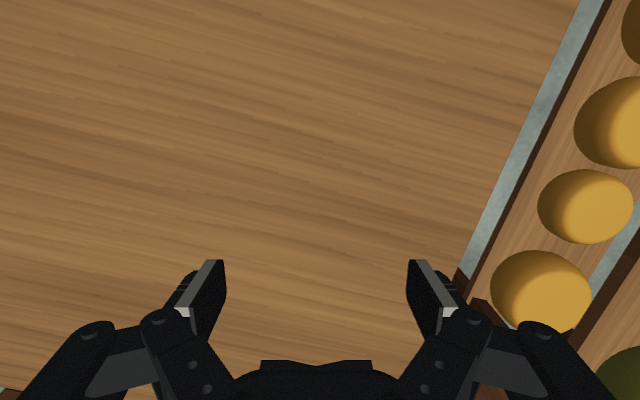

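Emit:
step_arm(
  series=[
    {"x":0.86,"y":-0.67,"z":-0.03,"wx":0,"wy":0,"wz":0,"jaw":-1},
    {"x":0.86,"y":-0.67,"z":-0.03,"wx":0,"wy":0,"wz":0,"jaw":-1},
    {"x":0.86,"y":-0.67,"z":-0.03,"wx":0,"wy":0,"wz":0,"jaw":-1},
    {"x":0.86,"y":-0.67,"z":-0.03,"wx":0,"wy":0,"wz":0,"jaw":-1},
    {"x":0.86,"y":-0.67,"z":-0.03,"wx":0,"wy":0,"wz":0,"jaw":-1},
    {"x":0.86,"y":-0.67,"z":-0.03,"wx":0,"wy":0,"wz":0,"jaw":-1},
    {"x":0.86,"y":-0.67,"z":-0.03,"wx":0,"wy":0,"wz":0,"jaw":-1},
    {"x":0.86,"y":-0.67,"z":-0.03,"wx":0,"wy":0,"wz":0,"jaw":-1},
    {"x":0.86,"y":-0.67,"z":-0.03,"wx":0,"wy":0,"wz":0,"jaw":-1},
    {"x":0.86,"y":-0.67,"z":-0.03,"wx":0,"wy":0,"wz":0,"jaw":-1},
  ],
)

```text
time_s: 2.33
eef_pos: [365.8, -366.3, 254.8]
tcp_rot: [3.114, 0.412, 0.001]
contact_force: [-0.1, -0.3, 0.0]
finger_gap: 0.998
grasp_force: 0.0
```

Emit:
step_arm(
  series=[
    {"x":0.86,"y":-0.67,"z":0,"wx":0,"wy":0,"wz":0,"jaw":-1},
    {"x":0.86,"y":-0.67,"z":0,"wx":0,"wy":0,"wz":0,"jaw":-1},
    {"x":0.86,"y":-0.67,"z":0,"wx":0,"wy":0,"wz":0,"jaw":-1},
    {"x":0.86,"y":-0.67,"z":0,"wx":0,"wy":0,"wz":0,"jaw":-1},
    {"x":0.86,"y":-0.67,"z":0,"wx":0,"wy":0,"wz":0,"jaw":-1},
    {"x":0.86,"y":-0.67,"z":0,"wx":0,"wy":0,"wz":0,"jaw":-1},
    {"x":0.86,"y":-0.67,"z":0,"wx":0,"wy":0,"wz":0,"jaw":-1},
    {"x":0.86,"y":-0.67,"z":0,"wx":0,"wy":0,"wz":0,"jaw":-1},
    {"x":0.86,"y":-0.67,"z":0,"wx":0,"wy":0,"wz":0,"jaw":-1},
    {"x":0.86,"y":-0.67,"z":0,"wx":0,"wy":0,"wz":0,"jaw":-1},
  ],
)

```text
time_s: 3.17
eef_pos: [563.0, -106.9, 253.8]
tcp_rot: [-3.114, -0.409, 0.001]
contact_force: [0.2, -0.6, -0.6]
finger_gap: 1.002
grasp_force: 0.0
```

```bash
cat > look.py <<'E'
import sys
from h import *
n=sys.argv[1]
s=get_state(); print(np.round(s['eef_pos'],1),np.round(s['tcp_rot'],3),'t',round(s['time_s'],2),np.round(s['joint_positions'],2),round(float(np.abs(s['dq']).max()),3))
im=grab_frame('wrist'); cv2.imwrite(f'pics/{n}.png',im)
for k in sys.argv[2:]:
    for b in boxes_of(k,'wrist'): print(k,round(b['p'],2),np.round(world('wrist',b['xyz'])))
E
python3 look.py w2 stop_a_grip yellow1 green1 post_yellow lane_yellow lane_green
```

```text
[ 563.  -106.9  253.8] [-3.114e+00 -4.090e-01  1.000e-03] t 3.17 [ 0.5   0.21 -0.45  1.62  0.09  1.33 -1.27] 0.048
stop_a_grip 0.9 [606.   0.  25.]
stop_a_grip 0.73 [527. 140.  51.]
stop_a_grip 0.59 [710. -49.  43.]
yellow1 0.66 [460. 213.  34.]
yellow1 0.61 [580. 142.  49.]
green1 0.85 [411.  17.  40.]
green1 0.71 [526. 142.  50.]
green1 0.65 [510. -12.  26.]
post_yellow 0.86 [ 544. -203.   14.]
lane_green 0.29 [ 430. -406.   26.]
```

View pics/w2.png

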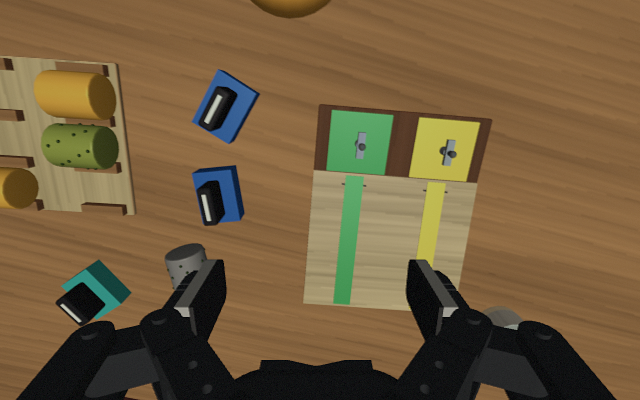

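The wrist picture shows the green square at (360,143) and the yellow one at (445,150), each with a post. The lane midline marks are at (353,184) and (434,184). The blue stops' white lines are at (217,108) and (210,203), and the cheeses lie in the cradle on the left.

```bash
cat > seg.py <<'E'
import sys
from h import *
def blobs(im,lo,hi,amin):
    hsv=cv2.cvtColor(im,cv2.COLOR_BGR2HSV); m=cv2.inRange(hsv,lo,hi)
    n,l,st,ce=cv2.connectedComponentsWithStats(m)
    return [(l==i).astype(np.uint8) for i in range(1,n) if st[i,4]>=amin],st
def quad(m,z,cn='wrist'):
    """outline projected to plane z -> minAreaRect in mm"""
    c=max(cv2.findContours(m,cv2.RETR_EXTERNAL,cv2.CHAIN_APPROX_NONE)[0],key=cv2.contourArea)
    hull=cv2.convexHull(c)[:,0]
    P=np.float32([pix2w(cn,u,v,z)[:2] for u,v in hull]); return cv2.minAreaRect(P),hull.mean(0)
if __name__=='__main__':
    im=cv2.imread(sys.argv[1])
    for nm,lo,hi,z,a in [('blue',(105,120,40),(125,255,255),26,150),('green',(55,90,60),(80,255,255),12,150),('yel',(25,150,100),(33,255,255),12,150),('white',(0,0,150),(180,60,255),62,20)]:
        for m in blobs(im,lo,hi,a)[0]:
            (c,s,an),p=quad(m,z); print(nm,'pix',np.round(p),'c',np.round(c,1),'size',np.round(s,1),'ang',round(an,1),m.sum())
E
python3 seg.py pics/w2.png
```

```text
blue pix [229. 104.] c [603.3   3.5] size [48.2 65.6] ang 72.2 1817
blue pix [218. 191.] c [502.2  -5.7] size [67.8 51.7] ang 20.5 1440
green pix [354. 143.] c [ 602.  -150.8] size [70.1 70.4] ang 10.0 3390
green pix [348. 232.] c [ 473.2 -175.4] size [182.8  22.4] ang 10.9 2158
yel pix [446. 152.] c [ 619.6 -249.7] size [70.6 71.2] ang 9.9 1898
yel pix [429. 237.] c [ 504.4 -274.2] size [74.2 20.9] ang 12.9 494
white pix [213. 108.] c [602.6   5.8] size [ 4.2 29.4] ang 72.7 134
white pix [362. 137.] c [ 613.3 -144.3] size [9.  6.1] ang 14.7 62
white pix [361. 154.] c [ 597.4 -147.4] size [8.9 5.7] ang 10.0 42
white pix [206. 207.] c [498.5  -3. ] size [29.2  3.9] ang 20.3 97
white pix [ 72. 314.] c [321.1 136. ] size [29.4  4. ] ang 48.3 67
white pix [184. 312.] c [356.9   5.1] size [11.6 15. ] ang 14.7 77
white pix [447. 312.] c [ 439.6 -309.7] size [11.6 15. ] ang 14.7 81
```

Emit:
step_arm(
  series=[
    {"x":0.225,"y":-0.33,"z":0.247,"wx":0,"wy":0,"wz":-0.39,"jaw":-1},
    {"x":0.225,"y":-0.33,"z":0.247,"wx":0,"wy":0,"wz":-0.39,"jaw":-1},
    {"x":0.225,"y":-0.33,"z":0.247,"wx":0,"wy":0,"wz":-0.39,"jaw":-1},
    {"x":0.225,"y":-0.33,"z":0.247,"wx":0,"wy":0,"wz":-0.39,"jaw":-1},
    {"x":0.225,"y":-0.33,"z":0.247,"wx":0,"wy":0,"wz":-0.39,"jaw":-1},
    {"x":0.225,"y":-0.33,"z":0.247,"wx":0,"wy":0,"wz":-0.39,"jaw":-1},
    {"x":0.225,"y":-0.33,"z":0.247,"wx":0,"wy":0,"wz":-0.39,"jaw":-1},
    {"x":0.225,"y":-0.33,"z":0.247,"wx":0,"wy":0,"wz":-0.39,"jaw":-1},
    {"x":0.225,"y":-0.33,"z":0.247,"wx":0,"wy":0,"wz":-0.39,"jaw":-1},
    {"x":0.225,"y":-0.33,"z":0.247,"wx":0,"wy":0,"wz":-0.39,"jaw":-1},
  ],
)

```text
time_s: 4.35
eef_pos: [602.1, 4.5, 180.3]
tcp_rot: [2.31, 2.129, -0.0]
contact_force: [0.6, 1.0, 0.2]
finger_gap: 1.002
grasp_force: 0.0
```

Emit:
step_arm(
  series=[
    {"x":0,"y":0,"z":0,"wx":0,"wy":0,"wz":-0.39,"jaw":-1},
    {"x":0,"y":0,"z":0,"wx":0,"wy":0,"wz":-0.39,"jaw":-1},
    {"x":0,"y":0,"z":0,"wx":0,"wy":0,"wz":-0.39,"jaw":-1},
    {"x":0,"y":0,"z":0,"wx":0,"wy":0,"wz":-0.39,"jaw":-1},
    {"x":0,"y":0,"z":0,"wx":0,"wy":0,"wz":-0.39,"jaw":-1},
    {"x":0,"y":0,"z":0,"wx":0,"wy":0,"wz":-0.39,"jaw":-1},
    {"x":0,"y":0,"z":0,"wx":0,"wy":0,"wz":-0.39,"jaw":-1},
    {"x":0,"y":0,"z":0,"wx":0,"wy":0,"wz":-0.39,"jaw":-1},
    {"x":0,"y":0,"z":0,"wx":0,"wy":0,"wz":-0.39,"jaw":-1},
    {"x":0,"y":0,"z":0,"wx":0,"wy":0,"wz":-0.39,"jaw":-1},
  ],
)

```text
time_s: 5.18
eef_pos: [602.1, 4.4, 180.3]
tcp_rot: [0.666, 3.07, -0.001]
contact_force: [-1.1, 0.1, 0.1]
finger_gap: 1.002
grasp_force: 0.0
```

```bash
cat >> h.py <<'E'
def plan(x,y,z,yawdeg):
    """shares of a move from the present pose to TCP x,y,z, tool down, tool x axis at yawdeg"""
    from scipy.spatial.transform import Rotation as Ro
    s=get_state(); R=Ro.from_rotvec(s['tcp_rot']); d=R.inv().apply(np.array([x,y,z])-s['eef_pos'])
    T=Ro.from_euler('z',yawdeg,degrees=True)*Ro.from_euler('x',180,degrees=True)
    w=(R.inv()*T).as_rotvec()
    X=R.as_matrix()[:,0]
    print('at',np.round(s['eef_pos'],1),'yaw',round(np.degrees(np.arctan2(X[1],X[0])),1),'q',np.round(s['joint_positions'],2),'t',round(s['time_s'],1),'F',np.round(s['contact_force'],1),'gap',round(float(s['finger_gap']),3))
    print('shift',np.round(d/300,4),'turn',np.round(w/np.pi,4),'rows>=',round(max(np.linalg.norm(d)/41.7,np.degrees(np.linalg.norm(w))/7.16),1))
E
python3 - <<'E'
from h import *
plan(602.6,5.8,180,162.5)
cv2.imwrite('pics/w3.png',grab_frame('wrist'))
E
python3 seg.py pics/w3.png
```

```text
at [602.1   4.4 180.3] yaw 155.5 q [ 0.62  0.42 -0.89  1.63  0.34  1.25  0.81] t 5.2 F [-1.1  0.1  0.1] gap 1.002
shift [0.0005 0.005  0.0009] turn [-0.0001  0.0001 -0.0387] rows>= 1.0
blue pix [249.  82.] c [500.1  -2.5] size [64.  43.8] ang 22.0 2893
blue pix [318. 175.] c [601.5   9.2] size [44.9 67.1] ang 73.6 2413
green pix [ 79. 139.] c [ 481.7 -181.3] size [178.9  22. ] ang 16.4 3981
green pix [182. 239.] c [ 607.1 -147.7] size [69.6 70.5] ang 11.4 3483
yel pix [ 66. 248.] c [ 534.7 -271.8] size [108.7  21. ] ang 19.1 1776
yel pix [115. 293.] c [ 627.5 -245.8] size [69.4 70.5] ang 11.6 2926
white pix [246.  77.] c [499.9  -2.9] size [29.9  4.6] ang 21.1 280
white pix [321. 197.] c [603.5   8.5] size [ 4.  29.2] ang 73.8 171
white pix [184. 312.] c [ 654.  -156.2] size [11.7  9. ] ang 65.9 82
white pix [447. 312.] c [756.3  72.4] size [11.6  9. ] ang 65.9 81
```

View pics/w3.png

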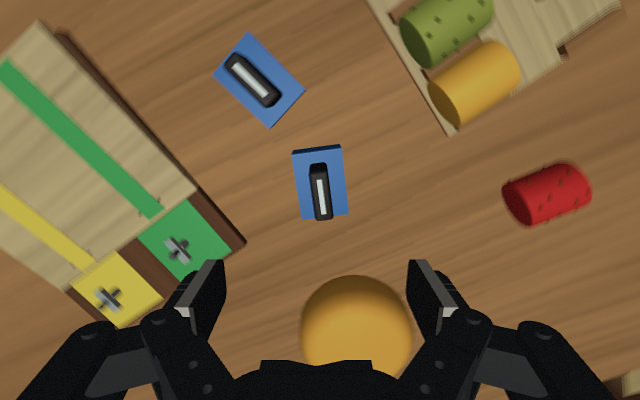

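The stop below has its line at (321,197), and the fingers clear the wheel. I'll go down and grip the bar.

Emit:
step_arm(
  series=[
    {"x":0.001,"y":0.0126,"z":0.1,"wx":0,"wy":0,"wz":-0.043,"jaw":-1},
    {"x":0.001,"y":0.0126,"z":0.3,"wx":0,"wy":0,"wz":-0.043,"jaw":-1},
    {"x":0.001,"y":0.0126,"z":0.4,"wx":0,"wy":0,"wz":-0.043,"jaw":-1},
    {"x":0.001,"y":0.0126,"z":0.447,"wx":0,"wy":0,"wz":-0.043,"jaw":-1},
    {"x":0.001,"y":0.0126,"z":0.447,"wx":0,"wy":0,"wz":-0.043,"jaw":-1},
    {"x":0.001,"y":0.0126,"z":0.447,"wx":0,"wy":0,"wz":-0.043,"jaw":1},
    {"x":0.001,"y":0.0126,"z":0.447,"wx":0,"wy":0,"wz":-0.043,"jaw":1},
    {"x":0.001,"y":0.0126,"z":0.447,"wx":0,"wy":0,"wz":-0.043,"jaw":1},
    {"x":0.001,"y":0.0126,"z":0.447,"wx":0,"wy":0,"wz":-0.043,"jaw":1},
    {"x":0.001,"y":0.0126,"z":0.447,"wx":0,"wy":0,"wz":-0.043,"jaw":1},
  ],
)

```text
time_s: 6.07
eef_pos: [604.4, 8.8, 47.6]
tcp_rot: [0.466, 3.105, -0.0]
contact_force: [-0.0, 0.0, 0.1]
finger_gap: 0.302
grasp_force: 0.0
```

Run:
```python
from h import *
plan(603.3,8,140,163.2)
```

```text
at [604.4   8.8  47.6] yaw 162.9 q [ 0.57  0.57 -0.84  1.75  0.48  1.04  0.83] t 6.1 F [-0.   0.   0.1] gap 0.302
shift [ 0.002  -0.0035 -0.308 ] turn [ 0.0001  0.0007 -0.0014] rows>= 2.2
```

Emit:
step_arm(
  series=[
    {"x":0,"y":0,"z":0,"wx":0,"wy":0,"wz":0,"jaw":1},
    {"x":0,"y":0,"z":0,"wx":0,"wy":0,"wz":0,"jaw":1},
    {"x":0,"y":0,"z":0,"wx":0,"wy":0,"wz":0,"jaw":1},
    {"x":0,"y":0,"z":-0.1,"wx":0,"wy":0,"wz":0,"jaw":1},
    {"x":0,"y":0,"z":-0.2,"wx":0,"wy":0,"wz":0,"jaw":1},
    {"x":0,"y":0,"z":-0.3,"wx":0,"wy":0,"wz":0,"jaw":1},
    {"x":0,"y":0,"z":-0.4,"wx":0,"wy":0,"wz":0,"jaw":1},
    {"x":0,"y":0,"z":-0.4,"wx":0,"wy":0,"wz":0,"jaw":1},
  ],
)

```text
time_s: 6.73
eef_pos: [606.2, 9.7, 172.4]
tcp_rot: [0.464, 3.099, 0.002]
contact_force: [1.5, 0.5, -1.3]
finger_gap: 0.179
grasp_force: 59.1
```

```bash
python3 - <<'E'
from h import *
plan(623.5,-247.7,166,190.7)
cv2.imwrite('pics/w4.png',grab_frame('wrist'))
E
python3 seg.py pics/w4.png
```

```text
at [606.2   9.7 172.4] yaw 163.0 q [ 0.63  0.44 -0.92  1.64  0.36  1.24  0.91] t 6.7 F [ 1.5  0.5 -1.3] gap 0.179
shift [-0.3062 -0.8037  0.0219] turn [ 1.00e-04  2.60e-03 -1.54e-01] rows>= 6.2
blue pix [263.  70.] c [498.8  -0.7] size [63.2 44.7] ang 20.6 3204
blue pix [317. 213.] c [ 6.366e+02 -1.000e-01] size [82.9 76.5] ang 72.9 4924
green pix [ 81. 125.] c [ 479.8 -176.1] size [173.9  22.9] ang 14.8 4985
green pix [156. 221.] c [ 601.5 -146.2] size [69.3 69.6] ang 10.3 4122
yel pix [ 37. 214.] c [ 544.4 -262.7] size [78.5 22.2] ang 17.7 1516
yel pix [ 76. 260.] c [ 619.1 -243.7] size [69. 70.] ang 10.4 3463
white pix [256.  64.] c [498.8  -0.8] size [29.7  4. ] ang 20.6 276
white pix [148. 226.] c [ 585.7 -126.6] size [9.7 6.4] ang 9.2 88
white pix [160. 241.] c [ 599.8 -124.1] size [10.8  6.2] ang 10.7 84
white pix [316. 293.] c [688.  -16.1] size [ 8.2 61.9] ang 72.9 610
white pix [ 65. 268.] c [ 601.2 -212.5] size [9.9 5.9] ang 9.9 70
white pix [ 77. 282.] c [ 615.8 -209.8] size [9.4 5.9] ang 14.6 66
white pix [290. 289.] c [674.6 -36.3] size [11.2  6. ] ang 22.5 40
white pix [342. 289.] c [690.5   9.5] size [7.8 8.2] ang 72.9 41
```

View pics/w4.png

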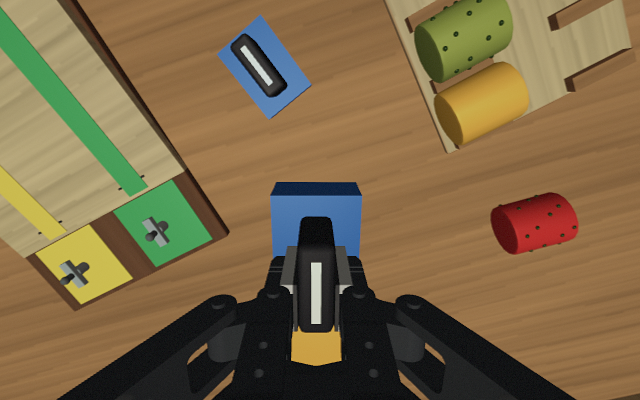

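The picture shows stop A square in the jaws, with its white line at (316,293). The yellow post is at (75,271), the green post at (156,232), and stop B is untouched at (263,70).

Emit:
step_arm(
  series=[
    {"x":-0.306,"y":-0.8,"z":0,"wx":0,"wy":0,"wz":-0.154,"jaw":1},
    {"x":-0.306,"y":-0.8,"z":0,"wx":0,"wy":0,"wz":-0.154,"jaw":1},
    {"x":-0.306,"y":-0.8,"z":0,"wx":0,"wy":0,"wz":-0.154,"jaw":1},
    {"x":-0.306,"y":-0.8,"z":0,"wx":0,"wy":0,"wz":-0.154,"jaw":1},
    {"x":-0.306,"y":-0.8,"z":0,"wx":0,"wy":0,"wz":-0.154,"jaw":1},
    {"x":-0.306,"y":-0.8,"z":0,"wx":0,"wy":0,"wz":-0.154,"jaw":1},
    {"x":-0.306,"y":-0.8,"z":0,"wx":0,"wy":0,"wz":-0.154,"jaw":1},
    {"x":-0.306,"y":-0.8,"z":0,"wx":0,"wy":0,"wz":-0.154,"jaw":1},
    {"x":-0.306,"y":-0.8,"z":0,"wx":0,"wy":0,"wz":-0.154,"jaw":1},
    {"x":-0.306,"y":-0.8,"z":0,"wx":0,"wy":0,"wz":-0.154,"jaw":1},
  ],
)

```text
time_s: 7.62
eef_pos: [620.8, -245.7, 165.4]
tcp_rot: [0.295, -3.127, -0.002]
contact_force: [-1.0, -0.1, -1.1]
finger_gap: 0.176
grasp_force: 59.0
```

```bash
python3 - <<'E'
from h import *
plan(623.5,-247.7,100,190.7)
cv2.imwrite('pics/w5.png',grab_frame('wrist'))
plan(623.5,-247.7,100,190.7)
# white line in tool frame
c,R,t=cam('wrist'); s=get_state(); Rt=cv2.Rodrigues(s['tcp_rot'])[0]; A=Rt.T@R.T; o=Rt.T@(-R.T@t-s['eef_pos'])
im=cv2.imread('pics/w5.png'); m=cv2.inRange(cv2.cvtColor(im,cv2.COLOR_BGR2HSV),(0,0,150),(180,60,255)); m[:,:300]=0;m[:,335:]=0;m[:240]=0
v,u=np.nonzero(m); print(u.min(),u.max(),v.min(),v.max())
for uu,vv in [(u.mean(),v.min()),(u.mean(),v.max()+1)]:
    d=A@np.array([(uu-c['cx'])/c['fx'],(vv-c['cy'])/c['fy'],1]); print('line end tool',np.round(o+d*(-16-o[2])/d[2],1))
print('cam axis',np.round(o,1))
E
python3 seg.py pics/w5.png
```

```text
at [ 620.8 -245.7  165.4] yaw -169.2 q [ 0.95  0.59 -0.92  1.48  0.47  1.31  1.75] t 7.6 F [-1.  -0.1 -1.1] gap 0.176
shift [-0.0077 -0.0084  0.218 ] turn [ 0.0004 -0.0002  0.0005] rows>= 1.6
at [ 621.  -245.4  165.7] yaw -169.2 q [ 0.95  0.58 -0.92  1.48  0.47  1.31  1.75] t 7.7 F [ 0.5  0.3 -1.2] gap 0.176
shift [-0.0068 -0.0092  0.2191] turn [ 0.0003 -0.0001  0.0007] rows>= 1.6
311 320 262 323
line end tool [ 16.2  -0.4 -16. ]
line end tool [-14.2  -0.4 -16. ]
cam axis [  80.1   -0.4 -128.7]
blue pix [611. 113.] c [505.6 -18.5] size [65.3 47.8] ang 20.8 3870
blue pix [312. 213.] c [ 650.7 -240. ] size [75.2 82. ] ang 10.8 4975
green pix [438.  78.] c [ 508.9 -161.5] size [114.2  22.8] ang 7.8 3924
green pix [425. 177.] c [ 603.8 -146.9] size [70.1 70.4] ang 10.4 5018
white pix [316. 179.] c [ 601.8 -249.1] size [3.1 6.1] ang 10.8 45
white pix [431. 184.] c [ 590.3 -161.5] size [12.2  6.2] ang 8.7 69
white pix [429. 205.] c [ 603.5 -158.9] size [11.5  6.3] ang 10.3 74
white pix [316. 299.] c [ 702.1 -230.3] size [61.5  7.8] ang 11.1 587
white pix [288. 289.] c [ 702.2 -255.5] size [8.  7.7] ang 10.8 38
white pix [342. 289.] c [ 692.9 -206.8] size [8.  7.7] ang 10.8 38
```

View pics/w5.png

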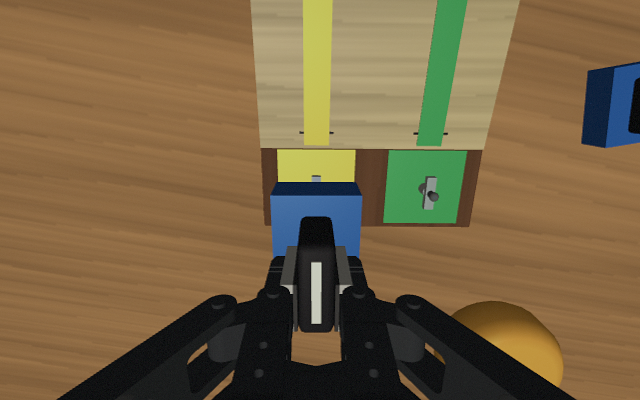

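The held stop, with its line at (316,293), hides the yellow post apart from its tip at (316,179). The green post is clear at (430,190). I'll back off downhill to measure the yellow square.

Emit:
step_arm(
  series=[
    {"x":-0.2,"y":0,"z":0,"wx":0,"wy":0,"wz":0,"jaw":1},
    {"x":-0.2,"y":0,"z":0,"wx":0,"wy":0,"wz":0,"jaw":1},
    {"x":-0.2,"y":0,"z":0,"wx":0,"wy":0,"wz":0,"jaw":1},
    {"x":-0.2,"y":0,"z":0,"wx":0,"wy":0,"wz":0,"jaw":1},
    {"x":-0.2,"y":0,"z":0,"wx":0,"wy":0,"wz":0,"jaw":1},
    {"x":-0.2,"y":0,"z":0,"wx":0,"wy":0,"wz":0,"jaw":1},
    {"x":-0.2,"y":0,"z":0,"wx":0,"wy":0,"wz":0,"jaw":1},
  ],
)

```text
time_s: 8.25
eef_pos: [679.3, -236.8, 166.4]
tcp_rot: [0.292, -3.128, 0.001]
contact_force: [0.2, 0.4, -0.4]
finger_gap: 0.173
grasp_force: 59.1
```

```bash
python3 - <<'E'
from h import *
cv2.imwrite('pics/w6.png',grab_frame('wrist'))
plan(623.5,-247.7,100,190.7)
im=cv2.imread('pics/w6.png'); cv2.imwrite('pics/w6c.png',cv2.resize(im[60:230,230:530],None,fx=2.6,fy=2.6,interpolation=cv2.INTER_CUBIC))
E
python3 seg.py pics/w6.png
```

```text
at [ 679.4 -236.9  166.4] yaw -169.3 q [ 0.83  0.68 -0.88  1.33  0.52  1.37  1.71] t 8.3 F [ 0.5 -1.  -1.1] gap 0.176
shift [ 0.1897 -0.0007  0.2214] turn [-0.0002 -0.0001 -0.0003] rows>= 2.1
blue pix [617.  45.] c [514.5 -26.9] size [54.1 28.7] ang 20.7 2455
blue pix [316. 213.] c [ 709.4 -231.6] size [75.4 82. ] ang 10.7 4963
green pix [444.  42.] c [ 538.  -157.7] size [54.1 22.5] ang 8.2 2020
green pix [432. 115.] c [ 603.5 -147.4] size [69.9 70.4] ang 10.4 6091
white pix [318. 116.] c [ 613.3 -247.7] size [13.2  7.9] ang 10.7 158
white pix [442. 113.] c [ 596.6 -161. ] size [11.1  6.7] ang 11.0 138
white pix [440. 134.] c [ 609.8 -158.6] size [11.5  6.7] ang 10.2 123
white pix [318. 134.] c [ 626.5 -245.2] size [9.3 6.6] ang 10.6 122
white pix [315. 295.] c [ 761.  -222.2] size [61.7  7.9] ang 10.9 602
white pix [288. 289.] c [ 761.1 -247.4] size [8.  7.7] ang 10.7 38
white pix [342. 289.] c [ 751.9 -198.6] size [8.  7.7] ang 10.7 41
```

View pics/w6c.png

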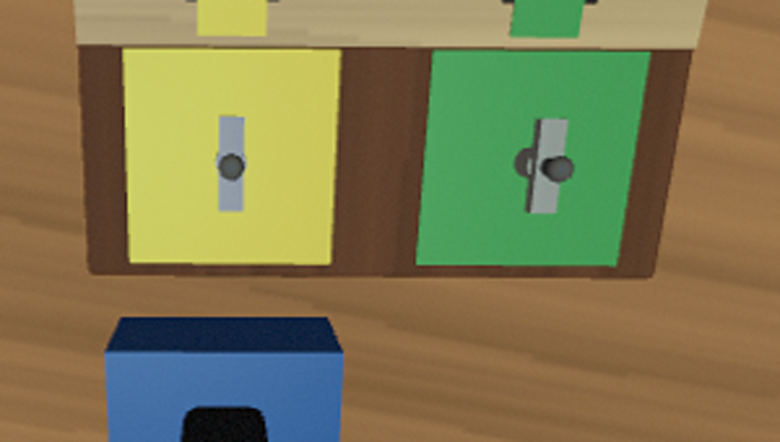

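The crop shows both posts clearly: the yellow head spans crop rows 116–212 at column 231, and the green head spans 119–213.

Run:
```python
from h import *
f=lambda x,y,z: pix2w('wrist',230+x/2.6-.3,60+y/2.6-.3,z)
for nm,q in [('Y',[(124,50),(341,49),(332,263),(130,265)]),('G',[(433,51),(650,51),(616,266),(417,265)])]:
    P=np.float32([f(*p,12)[:2] for p in q]); print(nm,'square',P.mean(0), np.linalg.norm(P-np.roll(P,1,0),axis=1))
    r=cv2.minAreaRect(P); print(r)
for nm,a,b in [('Y',(231.5,116),(231,212)),('G',(554,119),(544,213))]:
    A,B=f(*a,31),f(*b,31); print(nm,'head',(A+B)/2,np.linalg.norm(A-B),np.degrees(np.arctan2(*(B-A)[1::-1])))
print('pin Y',f(231,166,43.5),'pin G',f(557,168,43.5))
for u in [(190,1),(280,1),(505,1),(597,1)]: print('mark',np.round(f(*u,13.7),1))
s=get_state();print(np.round(s['eef_pos'],1))
# stop in world by camera
print('stop line centre', [np.round(pix2w('wrist',315.5,v,s['eef_pos'][2]+16),1) for v in (262,324)])
```

```text
Y square [ 621.86035 -245.43031] [70.4393   70.152336 70.0222   70.749985]
((621.98974609375, -245.55722045898438), (70.4336166381836, 71.04623413085938), 10.919000625610352)
G square [ 603.8205  -147.06953] [70.12387  70.169556 70.47261  69.75824 ]
((603.8895874023438, -146.96697998046875), (70.47157287597656, 70.16954803466797), 10.672200202941895)
Y head [ 621.61543862 -245.78983884   31.        ] 29.443686437207923 10.534144767928806
G head [ 603.683779   -147.40800355   31.        ] 28.871994644930357 11.579772992491643
pin Y [ 620.96622744 -246.09570646   43.5       ] pin G [ 603.42285922 -149.87023138   43.5       ]
mark [ 575.8 -267.7   13.7]
mark [ 570.6 -239.7   13.7]
mark [ 557.4 -169.9   13.7]
mark [ 552.  -141.4   13.7]
[ 679.4 -236.9  166.4]
stop line centre [array([ 663.6, -240.3,  182.4]), array([ 693.4, -234.7,  182.4])]
```

Run:
```python
from h import *
from seg import blobs,quad
im=cv2.imread('pics/top0.png')
for nm,lo,hi in [('green',(50,90,60),(80,255,255)),('yel',(25,150,100),(33,255,255))]:
    for m in blobs(im,lo,hi,150)[0]:
        M=cv2.moments(m,True); u,v=M['m10']/M['m00'],M['m01']/M['m00']; print(nm,m.sum(),np.round([u,v],1),np.round(pix2w('top',u,v,12),1))
plan(622.7,-245.2,92,190.6)
```

```text
green 513 [387.9 194.4] [ 604.9 -147.1   12. ]
green 371 [396.3 234.8] [ 482.5 -170.9   12. ]
yel 735 [348.1 138.9] [776.5 -27.5  12. ]
yel 1003 [424.6 207.4] [ 565.  -257.1   12. ]
yel 258 [288.2 220.6] [525.8 154.1  12. ]
at [ 679.4 -236.9  166.4] yaw -169.3 q [ 0.83  0.68 -0.88  1.33  0.52  1.37  1.71] t 8.3 F [ 0.5 -1.  -1.1] gap 0.176
shift [0.1908 0.008  0.248 ] turn [-0.0002 -0.0001  0.0003] rows>= 2.3
```

Emit:
step_arm(
  series=[
    {"x":0.1,"y":0.008,"z":0,"wx":0,"wy":0,"wz":0,"jaw":1},
    {"x":0.19,"y":0.008,"z":0,"wx":0,"wy":0,"wz":0,"jaw":1},
    {"x":0.191,"y":0.008,"z":0.12,"wx":0,"wy":0,"wz":0,"jaw":1},
    {"x":0.191,"y":0.008,"z":0.2,"wx":0,"wy":0,"wz":0,"jaw":1},
    {"x":0.191,"y":0.008,"z":0.248,"wx":0,"wy":0,"wz":0,"jaw":1},
    {"x":0.191,"y":0.008,"z":0.248,"wx":0,"wy":0,"wz":0,"jaw":1},
    {"x":0.191,"y":0.008,"z":0.248,"wx":0,"wy":0,"wz":0,"jaw":1},
    {"x":0.191,"y":0.008,"z":0.248,"wx":0,"wy":0,"wz":0,"jaw":1},
    {"x":0.191,"y":0.008,"z":0.248,"wx":0,"wy":0,"wz":0,"jaw":1},
  ],
)

```text
time_s: 9.05
eef_pos: [624.4, -244.5, 93.5]
tcp_rot: [-0.293, 3.126, -0.001]
contact_force: [0.5, -0.5, -0.7]
finger_gap: 0.177
grasp_force: 59.0
```

Run:
```python
from h import *
plan(622.7,-245.2,72,190.6)
```

```text
at [ 624.4 -244.5   93.5] yaw -169.3 q [ 0.93  0.65 -0.88  1.54  0.53  1.2   1.71] t 9.1 F [ 0.5 -0.5 -0.7] gap 0.177
shift [ 0.0063 -0.0013  0.0717] turn [-0.0003  0.0007  0.0006] rows>= 0.5
```

Emit:
step_arm(
  series=[
    {"x":0,"y":0,"z":0,"wx":0,"wy":0,"wz":0,"jaw":1},
    {"x":0,"y":0,"z":0,"wx":0,"wy":0,"wz":0,"jaw":1},
    {"x":0,"y":0,"z":0,"wx":0,"wy":0,"wz":0,"jaw":1},
    {"x":0,"y":0,"z":0,"wx":0,"wy":0,"wz":0,"jaw":1},
  ],
)

```text
time_s: 9.38
eef_pos: [623.3, -244.6, 92.0]
tcp_rot: [-0.293, 3.128, -0.0]
contact_force: [-0.3, 0.3, -1.9]
finger_gap: 0.175
grasp_force: 59.0
```

Run:
```python
from h import *
plan(622.7,-245.2,72,190.6)
```

```text
at [ 623.3 -244.6   92. ] yaw -169.3 q [ 0.93  0.65 -0.88  1.54  0.53  1.2   1.71] t 9.4 F [-0.3  0.3 -1.9] gap 0.175
shift [ 0.0024 -0.0015  0.0667] turn [-0.0001  0.0001  0.0005] rows>= 0.5
```

Emit:
step_arm(
  series=[
    {"x":0.002,"y":-0.001,"z":0.02,"wx":0,"wy":0,"wz":0,"jaw":1},
    {"x":0.002,"y":-0.001,"z":0.04,"wx":0,"wy":0,"wz":0,"jaw":1},
    {"x":0.002,"y":-0.001,"z":0.055,"wx":0,"wy":0,"wz":0,"jaw":1},
    {"x":0.002,"y":-0.001,"z":0.067,"wx":0,"wy":0,"wz":0,"jaw":1},
    {"x":0.002,"y":-0.001,"z":0.067,"wx":0,"wy":0,"wz":0,"jaw":1},
    {"x":0.002,"y":-0.001,"z":0.067,"wx":0,"wy":0,"wz":0,"jaw":1},
    {"x":0.002,"y":-0.001,"z":0.067,"wx":0,"wy":0,"wz":0,"jaw":1},
    {"x":0.002,"y":-0.001,"z":0.067,"wx":0,"wy":0,"wz":0,"jaw":1},
  ],
)

```text
time_s: 10.05
eef_pos: [622.8, -245.0, 71.8]
tcp_rot: [-0.293, 3.128, -0.0]
contact_force: [0.5, 0.5, -1.9]
finger_gap: 0.172
grasp_force: 59.3
```

Run:
```python
from h import *
plan(622.7,-245.2,58.5,190.6)
cv2.imwrite('pics/w7.png',grab_frame('wrist'))
```

```text
at [ 622.8 -245.    71.8] yaw -169.3 q [ 0.92  0.67 -0.87  1.56  0.54  1.17  1.7 ] t 10.1 F [ 0.5  0.5 -1.9] gap 0.172
shift [ 0.0004 -0.0006  0.0445] turn [-0.      0.0001  0.0005] rows>= 0.3
```

It went past the astride height without any force, so the slot has taken the head. Next I push down.

Emit:
step_arm(
  series=[
    {"x":0,"y":0,"z":0.02,"wx":0,"wy":0,"wz":0,"jaw":1},
    {"x":0,"y":0,"z":0.035,"wx":0,"wy":0,"wz":0,"jaw":1},
    {"x":0,"y":0,"z":0.0445,"wx":0,"wy":0,"wz":0,"jaw":1},
    {"x":0,"y":0,"z":0.0445,"wx":0,"wy":0,"wz":0,"jaw":1},
    {"x":0,"y":0,"z":0.0445,"wx":0,"wy":0,"wz":0,"jaw":1},
    {"x":0,"y":0,"z":0.0445,"wx":0,"wy":0,"wz":0,"jaw":1},
    {"x":0,"y":0,"z":0.0445,"wx":0,"wy":0,"wz":0,"jaw":1},
  ],
)

```text
time_s: 10.68
eef_pos: [623.5, -245.2, 59.4]
tcp_rot: [-0.292, 3.126, -0.001]
contact_force: [-0.9, -0.4, 10.5]
finger_gap: 0.172
grasp_force: 60.8
```

Emit:
step_arm(
  series=[
    {"x":0,"y":0,"z":0.003,"wx":0,"wy":0,"wz":0,"jaw":1},
    {"x":0,"y":0,"z":0.003,"wx":0,"wy":0,"wz":0.03,"jaw":1},
    {"x":0,"y":0,"z":0.003,"wx":0,"wy":0,"wz":0.06,"jaw":1},
    {"x":0,"y":0,"z":0.003,"wx":0,"wy":0,"wz":0.09,"jaw":1},
    {"x":0,"y":0,"z":0.003,"wx":0,"wy":0,"wz":0.12,"jaw":1},
    {"x":0,"y":0,"z":0.003,"wx":0,"wy":0,"wz":0.15,"jaw":1},
    {"x":0,"y":0,"z":0.003,"wx":0,"wy":0,"wz":0.18,"jaw":1},
    {"x":0,"y":0,"z":0.003,"wx":0,"wy":0,"wz":0.21,"jaw":1},
    {"x":0,"y":0,"z":0.003,"wx":0,"wy":0,"wz":0.24,"jaw":1},
    {"x":0,"y":0,"z":0.003,"wx":0,"wy":0,"wz":0.255,"jaw":1},
  ],
)

```text
time_s: 11.52
eef_pos: [624.1, -245.7, 59.3]
tcp_rot: [0.958, 2.988, -0.001]
contact_force: [-1.1, -1.0, 12.6]
finger_gap: 0.175
grasp_force: 61.2
```

Run:
```python
from h import *
plan(622.7,-245.2,58.5,99)
print(get_state()['wrist_torque'])
```

```text
at [ 624.1 -245.7   59.3] yaw 144.5 q [ 0.82  0.63 -0.7   1.57  0.44  1.1   0.96] t 11.5 F [-1.1 -1.  12.6] gap 0.175
shift [ 0.0046 -0.0013  0.0027] turn [0.0006 0.001  0.2526] rows>= 6.4
[-0.08922268  0.35805731  0.07521567]
```

Emit:
step_arm(
  series=[
    {"x":0,"y":0,"z":0,"wx":0,"wy":0,"wz":0.03,"jaw":1},
    {"x":0,"y":0,"z":0,"wx":0,"wy":0,"wz":0.06,"jaw":1},
    {"x":0,"y":0,"z":0,"wx":0,"wy":0,"wz":0.09,"jaw":1},
    {"x":0,"y":0,"z":0,"wx":0,"wy":0,"wz":0.12,"jaw":1},
    {"x":0,"y":0,"z":0,"wx":0,"wy":0,"wz":0.15,"jaw":1},
    {"x":0,"y":0,"z":0,"wx":0,"wy":0,"wz":0.18,"jaw":1},
    {"x":0,"y":0,"z":0,"wx":0,"wy":0,"wz":0.21,"jaw":1},
    {"x":0,"y":0,"z":0,"wx":0,"wy":0,"wz":0.24,"jaw":1},
    {"x":0,"y":0,"z":0,"wx":0,"wy":0,"wz":0.255,"jaw":1},
    {"x":0,"y":0,"z":0,"wx":0,"wy":0,"wz":0.255,"jaw":1},
  ],
)

```text
time_s: 12.35
eef_pos: [623.3, -246.4, 59.3]
tcp_rot: [2.046, 2.38, -0.001]
contact_force: [-3.9, -1.4, 14.7]
finger_gap: 0.178
grasp_force: 61.5
```

Emit:
step_arm(
  series=[
    {"x":0,"y":0,"z":0,"wx":0,"wy":0,"wz":0,"jaw":1},
    {"x":0,"y":0,"z":0,"wx":0,"wy":0,"wz":0,"jaw":1},
    {"x":0,"y":0,"z":0,"wx":0,"wy":0,"wz":0,"jaw":1},
  ],
)

```text
time_s: 12.6
eef_pos: [623.4, -246.4, 59.3]
tcp_rot: [2.042, 2.383, -0.001]
contact_force: [-4.5, -1.6, 15.2]
finger_gap: 0.175
grasp_force: 61.5
```

Run:
```python
from h import *
plan(622.7,-245.2,58.5,99)
print(get_state()['wrist_torque'])
```

```text
at [ 623.4 -246.4   59.3] yaw 98.8 q [ 0.71  0.58 -0.54  1.58  0.33  1.07  0.23] t 12.6 F [-4.5 -1.6 15.2] gap 0.175
shift [ 0.0044 -0.0015  0.0026] turn [ 0.0005  0.0009 -0.001 ] rows>= 0.0
[-0.31478053  1.00679083 -0.10764302]
```

Emit:
step_arm(
  series=[
    {"x":0,"y":0,"z":-0.01,"wx":0,"wy":0,"wz":0,"jaw":1},
    {"x":0,"y":0,"z":-0.019,"wx":0,"wy":0,"wz":0,"jaw":1},
    {"x":0,"y":0,"z":-0.019,"wx":0,"wy":0,"wz":0,"jaw":1},
    {"x":0,"y":0,"z":-0.019,"wx":0,"wy":0,"wz":0,"jaw":1},
    {"x":0,"y":0,"z":-0.019,"wx":0,"wy":0,"wz":0,"jaw":0},
    {"x":0,"y":0,"z":-0.019,"wx":0,"wy":0,"wz":0,"jaw":-1},
    {"x":0,"y":0,"z":-0.019,"wx":0,"wy":0,"wz":0,"jaw":-1},
    {"x":0,"y":0,"z":-0.019,"wx":0,"wy":0,"wz":0,"jaw":-1},
    {"x":0,"y":0,"z":-0.019,"wx":0,"wy":0,"wz":0,"jaw":-1},
    {"x":0,"y":0,"z":-0.019,"wx":0,"wy":0,"wz":0,"jaw":-1},
  ],
)

```text
time_s: 13.43
eef_pos: [622.6, -244.9, 62.9]
tcp_rot: [-2.042, -2.387, -0.0]
contact_force: [0.9, 0.9, 0.6]
finger_gap: 0.991
grasp_force: 0.0
```

Emit:
step_arm(
  series=[
    {"x":0,"y":0,"z":-0.1,"wx":0,"wy":0,"wz":0,"jaw":-1},
    {"x":0,"y":0,"z":-0.2,"wx":0,"wy":0,"wz":0,"jaw":-1},
    {"x":0,"y":0,"z":-0.3,"wx":0,"wy":0,"wz":0,"jaw":-1},
    {"x":0,"y":0,"z":-0.4,"wx":0,"wy":0,"wz":0,"jaw":-1},
    {"x":0,"y":0,"z":-0.42,"wx":0,"wy":0,"wz":0,"jaw":-1},
    {"x":0,"y":0,"z":-0.42,"wx":0,"wy":0,"wz":0,"jaw":-1},
    {"x":0,"y":0,"z":-0.42,"wx":0,"wy":0,"wz":0,"jaw":-1},
    {"x":0,"y":0,"z":-0.42,"wx":0,"wy":0,"wz":0,"jaw":-1},
  ],
)

```text
time_s: 14.1
eef_pos: [621.8, -244.9, 187.3]
tcp_rot: [-2.041, -2.385, 0.001]
contact_force: [-0.3, 1.1, -0.3]
finger_gap: 1.001
grasp_force: 0.0
```

```bash
python3 look.py w8
python3 - <<'E'
from h import *
plan(499.5,-2,180,200.7)
E
python3 seg.py pics/w8.png
```

```text
[ 621.8 -244.9  187.3] [-2.041e+00 -2.385e+00  1.000e-03] t 14.1 [ 0.73  0.47 -0.58  1.46  0.26  1.29  0.28] 0.008
at [ 621.8 -244.9  187.1] yaw 98.9 q [ 0.73  0.47 -0.58  1.46  0.26  1.29  0.28] t 14.2 F [-0.4  0.1 -0.8] gap 1.0
shift [ 0.8628 -0.2775  0.0256] turn [-2.000e-04 -1.000e-03 -5.656e-01] rows>= 14.2
blue pix [316. 178.] c [ 622.9 -248.9] size [47.7 71.7] ang 9.0 2594
green pix [309.  74.] c [ 603.4 -147.3] size [70.1 70.1] ang 10.3 6193
green pix [159.  77.] c [ 474.4 -170. ] size [183.3  23.2] ang 10.1 5434
yel pix [131. 193.] c [ 447.2 -282.4] size [89.2 23.2] ang 11.9 1729
white pix [302.  74.] c [ 596.7 -151.1] size [9.1 5.7] ang 15.5 31
white pix [322.  74.] c [ 611.9 -149. ] size [9.  4.2] ang 9.6 37
white pix [316. 206.] c [ 623.1 -252.2] size [ 4.2 31.6] ang 9.0 194
white pix [ 78. 310.] c [ 413.8 -394.8] size [17.2 45.6] ang 74.5 389
white pix [184. 312.] c [ 513. -381.] size [11.9  9.2] ang 9.0 73
white pix [447. 312.] c [ 767.  -340.9] size [11.9  9.2] ang 9.0 80
```

View pics/w8.png

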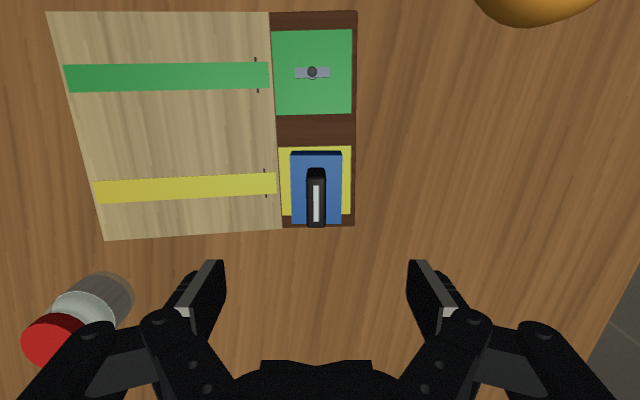

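The yellow-lane stop stands square across its lane at (316,187), with its line at (316,206). Next is stop B.

Emit:
step_arm(
  series=[
    {"x":0.863,"y":-0.2775,"z":0.025,"wx":0,"wy":0,"wz":-0.38,"jaw":-1},
    {"x":0.863,"y":-0.2775,"z":0.025,"wx":0,"wy":0,"wz":-0.38,"jaw":-1},
    {"x":0.863,"y":-0.2775,"z":0.025,"wx":0,"wy":0,"wz":-0.38,"jaw":-1},
    {"x":0.863,"y":-0.2775,"z":0.025,"wx":0,"wy":0,"wz":-0.38,"jaw":-1},
    {"x":0.863,"y":-0.2775,"z":0.025,"wx":0,"wy":0,"wz":-0.38,"jaw":-1},
    {"x":0.863,"y":-0.2775,"z":0.025,"wx":0,"wy":0,"wz":-0.38,"jaw":-1},
    {"x":0.863,"y":-0.2775,"z":0.025,"wx":0,"wy":0,"wz":-0.38,"jaw":-1},
    {"x":0.863,"y":-0.2775,"z":0.025,"wx":0,"wy":0,"wz":-0.38,"jaw":-1},
    {"x":0.863,"y":-0.2775,"z":0.025,"wx":0,"wy":0,"wz":-0.38,"jaw":-1},
    {"x":0.863,"y":-0.2775,"z":0.025,"wx":0,"wy":0,"wz":-0.38,"jaw":-1},
  ],
)

```text
time_s: 14.98
eef_pos: [499.5, -1.8, 180.6]
tcp_rot: [-0.335, -3.122, 0.0]
contact_force: [0.5, -0.3, -0.6]
finger_gap: 1.001
grasp_force: 0.0
```

Emit:
step_arm(
  series=[
    {"x":0,"y":0,"z":0,"wx":0,"wy":0,"wz":-0.186,"jaw":-1},
    {"x":0,"y":0,"z":0,"wx":0,"wy":0,"wz":-0.186,"jaw":-1},
    {"x":0,"y":0,"z":0,"wx":0,"wy":0,"wz":-0.186,"jaw":-1},
    {"x":0,"y":0,"z":0,"wx":0,"wy":0,"wz":-0.186,"jaw":-1},
    {"x":0,"y":0,"z":0,"wx":0,"wy":0,"wz":-0.186,"jaw":-1},
    {"x":0,"y":0,"z":0,"wx":0,"wy":0,"wz":-0.186,"jaw":-1},
    {"x":0,"y":0,"z":0,"wx":0,"wy":0,"wz":-0.186,"jaw":-1},
    {"x":0,"y":0,"z":0,"wx":0,"wy":0,"wz":-0.186,"jaw":-1},
    {"x":0,"y":0,"z":0,"wx":0,"wy":0,"wz":-0.186,"jaw":-1},
    {"x":0,"y":0,"z":0,"wx":0,"wy":0,"wz":-0.186,"jaw":-1},
  ],
)

```text
time_s: 15.82
eef_pos: [500.3, -2.1, 181.5]
tcp_rot: [0.564, -3.09, -0.0]
contact_force: [0.1, -0.4, 0.0]
finger_gap: 0.998
grasp_force: 0.0
```

```bash
python3 look.py w9;python3 seg.py pics/w9.png;  python3 - <<'E'
from h import *
plan(499.5,-2,46,200.7)
E
```

```text
[500.3  -2.1 181.5] [ 0.564 -3.09  -0.   ] t 15.82 [ 0.83  0.18 -0.98  1.87  0.16  1.18  1.72] 0.009
blue pix [321. 174.] c [497.9  -1.2] size [65.8 45.3] ang 20.7 2392
blue pix [ 40. 222.] c [ 627.5 -243. ] size [61.8 69.7] ang 8.7 3107
green pix [141.  99.] c [ 486.3 -174.7] size [164.8  23.2] ang 13.8 4775
green pix [151. 223.] c [ 604.3 -147.7] size [70.5 70.4] ang 10.3 3969
yel pix [ 30. 107.] c [ 514.7 -273.9] size [145.8  23. ] ang 16.2 4277
yel pix [ 47. 197.] c [ 622.3 -246.2] size [70.4 70.6] ang 10.3 1531
white pix [590.  41.] c [321.7 137.9] size [29.3  3.9] ang 48.5 252
white pix [318. 197.] c [500.   -0.6] size [29.6  3.4] ang 20.8 175
white pix [184. 312.] c [651.5 -80.1] size [ 9.  11.8] ang 20.7 82
white pix [447. 312.] c [562.4 155.4] size [ 9.  11.6] ang 20.7 81
at [500.3  -2.1 181.5] yaw -159.3 q [ 0.83  0.18 -0.98  1.87  0.16  1.18  1.72] t 15.9 F [ 1.5  0.4 -0.3] gap 0.997
shift [0.0025 0.0012 0.4517] turn [ 0.     -0.      0.0001] rows>= 3.2
```

Emit:
step_arm(
  series=[
    {"x":0,"y":0.004,"z":0.13,"wx":0,"wy":0,"wz":0,"jaw":-1},
    {"x":0,"y":0.004,"z":0.26,"wx":0,"wy":0,"wz":0,"jaw":-1},
    {"x":0,"y":0.004,"z":0.38,"wx":0,"wy":0,"wz":0,"jaw":-1},
    {"x":0,"y":0.004,"z":0.45,"wx":0,"wy":0,"wz":0,"jaw":-1},
    {"x":0,"y":0.004,"z":0.45,"wx":0,"wy":0,"wz":0,"jaw":-1},
    {"x":0,"y":0.004,"z":0.45,"wx":0,"wy":0,"wz":0,"jaw":-1},
    {"x":0,"y":0.004,"z":0.45,"wx":0,"wy":0,"wz":0,"jaw":-1},
    {"x":0,"y":0.004,"z":0.45,"wx":0,"wy":0,"wz":0,"jaw":-1},
  ],
)

```text
time_s: 16.53
eef_pos: [501.4, -0.9, 48.5]
tcp_rot: [-0.565, 3.087, -0.002]
contact_force: [-0.0, -0.2, 0.4]
finger_gap: 0.997
grasp_force: 0.0
```

Emit:
step_arm(
  series=[
    {"x":0,"y":0,"z":0,"wx":0,"wy":0,"wz":0,"jaw":1},
    {"x":0,"y":0,"z":0,"wx":0,"wy":0,"wz":0,"jaw":1},
    {"x":0,"y":0,"z":0,"wx":0,"wy":0,"wz":0,"jaw":1},
    {"x":0,"y":0,"z":0,"wx":0,"wy":0,"wz":0,"jaw":1},
    {"x":0,"y":0,"z":0,"wx":0,"wy":0,"wz":0,"jaw":1},
    {"x":0,"y":0,"z":0,"wx":0,"wy":0,"wz":0,"jaw":1},
    {"x":0,"y":0,"z":0,"wx":0,"wy":0,"wz":0,"jaw":1},
    {"x":0,"y":0,"z":0,"wx":0,"wy":0,"wz":0,"jaw":1},
    {"x":0,"y":0,"z":0,"wx":0,"wy":0,"wz":0,"jaw":1},
  ],
)

```text
time_s: 17.28
eef_pos: [500.0, -1.0, 46.7]
tcp_rot: [0.566, -3.09, 0.0]
contact_force: [-0.9, -0.1, 3.2]
finger_gap: 0.176
grasp_force: 59.1
```

Emit:
step_arm(
  series=[
    {"x":0,"y":0,"z":-0.13,"wx":0,"wy":0,"wz":0,"jaw":1},
    {"x":0,"y":0,"z":-0.26,"wx":0,"wy":0,"wz":0,"jaw":1},
    {"x":0,"y":0,"z":-0.4,"wx":0,"wy":0,"wz":0,"jaw":1},
    {"x":0,"y":0,"z":-0.4,"wx":0,"wy":0,"wz":0,"jaw":1},
    {"x":0,"y":0,"z":-0.4,"wx":0,"wy":0,"wz":0,"jaw":1},
    {"x":0,"y":0,"z":-0.4,"wx":0,"wy":0,"wz":0,"jaw":1},
    {"x":0,"y":0,"z":-0.4,"wx":0,"wy":0,"wz":0,"jaw":1},
  ],
)

```text
time_s: 17.87
eef_pos: [498.9, -1.3, 165.1]
tcp_rot: [0.566, -3.088, -0.001]
contact_force: [-1.2, 0.6, -1.6]
finger_gap: 0.176
grasp_force: 59.5
```

Run:
```python
from h import *
plan(661.5,-136.5,166,190.6)
```

```text
at [498.9  -1.3 165.1] yaw -159.2 q [ 0.82  0.2  -0.99  1.89  0.19  1.15  1.7 ] t 17.9 F [-1.2  0.6 -1.6] gap 0.176
shift [-0.3469 -0.6136 -0.0045] turn [ 0.0003 -0.0007  0.0564] rows>= 5.1
```

Emit:
step_arm(
  series=[
    {"x":-0.347,"y":-0.6135,"z":0,"wx":0,"wy":0,"wz":0.0565,"jaw":1},
    {"x":-0.347,"y":-0.6135,"z":0,"wx":0,"wy":0,"wz":0.0565,"jaw":1},
    {"x":-0.347,"y":-0.6135,"z":0,"wx":0,"wy":0,"wz":0.0565,"jaw":1},
    {"x":-0.347,"y":-0.6135,"z":0,"wx":0,"wy":0,"wz":0.0565,"jaw":1},
    {"x":-0.347,"y":-0.6135,"z":0,"wx":0,"wy":0,"wz":0.0565,"jaw":1},
    {"x":-0.347,"y":-0.6135,"z":0,"wx":0,"wy":0,"wz":0.0565,"jaw":1},
    {"x":-0.347,"y":-0.6135,"z":0,"wx":0,"wy":0,"wz":0.0565,"jaw":1},
    {"x":-0.347,"y":-0.6135,"z":0,"wx":0,"wy":0,"wz":0.0565,"jaw":1},
    {"x":-0.347,"y":-0.6135,"z":0,"wx":0,"wy":0,"wz":0.0565,"jaw":1},
    {"x":-0.347,"y":-0.6135,"z":0,"wx":0,"wy":0,"wz":0.0565,"jaw":1},
  ],
)

```text
time_s: 18.7
eef_pos: [661.9, -134.9, 166.3]
tcp_rot: [0.293, -3.127, -0.0]
contact_force: [0.6, -0.3, -1.0]
finger_gap: 0.175
grasp_force: 59.3
```

Emit:
step_arm(
  series=[
    {"x":0,"y":0,"z":0,"wx":0,"wy":0,"wz":0,"jaw":1},
    {"x":0,"y":0,"z":0,"wx":0,"wy":0,"wz":0,"jaw":1},
    {"x":0,"y":0,"z":0,"wx":0,"wy":0,"wz":0,"jaw":1},
    {"x":0,"y":0,"z":0,"wx":0,"wy":0,"wz":0,"jaw":1},
  ],
)

```text
time_s: 19.03
eef_pos: [662.5, -136.2, 166.9]
tcp_rot: [-0.29, 3.128, -0.001]
contact_force: [0.0, 0.6, -2.1]
finger_gap: 0.172
grasp_force: 59.3
```

```bash
python3 look.py w10; python3 seg.py pics/w10.png
python3 - <<'E'
from h import *
c,R,t=cam('wrist'); s=get_state(); Rt=cv2.Rodrigues(s['tcp_rot'])[0]; A=Rt.T@R.T; o=Rt.T@(-R.T@t-s['eef_pos'])
im=cv2.imread('pics/w10.png'); m=cv2.inRange(cv2.cvtColor(im,cv2.COLOR_BGR2HSV),(0,0,150),(180,60,255)); m[:,:300]=0;m[:,335:]=0;m[:240]=0
v,u=np.nonzero(m); print(u.min(),u.max(),v.min(),v.max())
for uu,vv in [(u.mean(),v.min()),(u.mean(),v.max()+1)]:
    d=A@np.array([(uu-c['cx'])/c['fx'],(vv-c['cy'])/c['fy'],1]); q=o+d*(-16-o[2])/d[2]; print('line end tool',np.round(q,1),'w',np.round(Rt@q+s['eef_pos'],1))
# grey head pixels
g=cv2.inRange(cv2.cvtColor(im,cv2.COLOR_BGR2HSV),(0,0,110),(180,75,255)); g[190:]=0; g[:,:280]=0;g[:,360:]=0;g[:70]=0
v,u=np.nonzero(g); print('head px',u.min(),u.max(),v.min(),v.max(),u.mean())
P=[pix2w('wrist',u.mean(),x,31) for x in (v.min(),v.max()+1)];print('head',np.round(np.mean(P,0),1),np.linalg.norm(P[0]-P[1]))
plan(604.8,-146.8,92,190.6)
E
```

```text
[ 662.5 -136.2  166.9] [-2.900e-01  3.128e+00 -1.000e-03] t 19.03 [ 0.7   0.56 -0.81  1.46  0.41  1.3   1.61] 0.003
blue pix [199. 125.] c [ 624.5 -249.3] size [48.9 75. ] ang 9.3 3693
blue pix [319. 213.] c [ 693.6 -130.4] size [73.7 82.3] ang 10.6 4863
green pix [317.  46.] c [ 539.5 -159.1] size [51.8 21.7] ang 10.0 1921
green pix [323. 120.] c [ 603.8 -147.5] size [69.8 70.2] ang 10.4 6251
white pix [316. 114.] c [ 595.2 -149.3] size [12.4  7.9] ang 10.6 156
white pix [168. 128.] c [ 625.8 -253.9] size [ 4.4 32.6] ang 9.1 280
white pix [316. 132.] c [ 608.7 -146.8] size [9.3 6.6] ang 10.6 121
white pix [315. 298.] c [ 746.5 -121.1] size [62.1  8. ] ang 10.9 611
white pix [288. 289.] c [ 744.5 -146.7] size [8.  7.7] ang 10.6 38
white pix [342. 289.] c [735.4 -97.8] size [8.  7.7] ang 10.6 41
311 320 264 325
line end tool [ 15.3  -0.4 -16. ] w [ 647.6 -139.4  182.8]
line end tool [-15.2  -0.4 -16. ] w [ 677.5 -133.8  182.8]
head px 280 357 70 139 312.3371298405467
head [ 592.7 -152.4   31. ] 54.05804486216134
at [ 662.5 -136.2  166.8] yaw -169.4 q [ 0.7   0.56 -0.81  1.46  0.41  1.3   1.61] t 19.1 F [-0.5 -0.1 -1.5] gap 0.179
shift [0.1957 0.0008 0.2493] turn [-0.0001  0.0001 -0.    ] rows>= 2.3
```

Emit:
step_arm(
  series=[
    {"x":0.1,"y":0.001,"z":0,"wx":0,"wy":0,"wz":0,"jaw":1},
    {"x":0.19,"y":0.001,"z":0,"wx":0,"wy":0,"wz":0,"jaw":1},
    {"x":0.1995,"y":0.001,"z":0.12,"wx":0,"wy":0,"wz":0,"jaw":1},
    {"x":0.1995,"y":0.001,"z":0.2,"wx":0,"wy":0,"wz":0,"jaw":1},
    {"x":0.1995,"y":0.001,"z":0.249,"wx":0,"wy":0,"wz":0,"jaw":1},
    {"x":0.1995,"y":0.001,"z":0.249,"wx":0,"wy":0,"wz":0,"jaw":1},
    {"x":0.1995,"y":0.001,"z":0.249,"wx":0,"wy":0,"wz":0,"jaw":1},
    {"x":0.1995,"y":0.001,"z":0.249,"wx":0,"wy":0,"wz":0,"jaw":1},
    {"x":0.1995,"y":0.001,"z":0.249,"wx":0,"wy":0,"wz":0,"jaw":1},
    {"x":0.1995,"y":0.001,"z":0.249,"wx":0,"wy":0,"wz":0,"jaw":1},
  ],
)

```text
time_s: 19.92
eef_pos: [604.7, -146.7, 93.2]
tcp_rot: [-0.29, 3.126, -0.001]
contact_force: [0.2, 0.6, -1.1]
finger_gap: 0.178
grasp_force: 59.3
```

Emit:
step_arm(
  series=[
    {"x":0,"y":0,"z":0,"wx":0,"wy":0,"wz":0,"jaw":1},
    {"x":0,"y":0,"z":0,"wx":0,"wy":0,"wz":0,"jaw":1},
    {"x":0,"y":0,"z":0,"wx":0,"wy":0,"wz":0,"jaw":1},
    {"x":0,"y":0,"z":0,"wx":0,"wy":0,"wz":0,"jaw":1},
    {"x":0,"y":0,"z":0,"wx":0,"wy":0,"wz":0,"jaw":1},
  ],
)

```text
time_s: 20.33
eef_pos: [603.7, -146.9, 91.9]
tcp_rot: [-0.29, 3.128, -0.0]
contact_force: [-0.1, 0.1, -1.1]
finger_gap: 0.177
grasp_force: 59.3
```

Run:
```python
from h import *
plan(603.7,-147,72,190.6)
```

```text
at [ 603.7 -146.9   91.9] yaw -169.4 q [ 0.79  0.53 -0.81  1.67  0.42  1.12  1.62] t 20.3 F [-0.1  0.1 -1.1] gap 0.177
shift [ 0.0001 -0.0003  0.0665] turn [-0.  0. -0.] rows>= 0.5
```

Emit:
step_arm(
  series=[
    {"x":0,"y":0,"z":0.02,"wx":0,"wy":0,"wz":0,"jaw":1},
    {"x":0,"y":0,"z":0.04,"wx":0,"wy":0,"wz":0,"jaw":1},
    {"x":0,"y":0,"z":0.055,"wx":0,"wy":0,"wz":0,"jaw":1},
    {"x":0,"y":0,"z":0.0665,"wx":0,"wy":0,"wz":0,"jaw":1},
    {"x":0,"y":0,"z":0.0665,"wx":0,"wy":0,"wz":0,"jaw":1},
    {"x":0,"y":0,"z":0.0665,"wx":0,"wy":0,"wz":0,"jaw":1},
    {"x":0,"y":0,"z":0.0665,"wx":0,"wy":0,"wz":0,"jaw":1},
    {"x":0,"y":0,"z":0.0665,"wx":0,"wy":0,"wz":0,"jaw":1},
  ],
)

```text
time_s: 21.0
eef_pos: [603.9, -146.9, 72.2]
tcp_rot: [-0.29, 3.128, -0.0]
contact_force: [0.5, 0.9, -1.1]
finger_gap: 0.176
grasp_force: 59.3
```

Emit:
step_arm(
  series=[
    {"x":0,"y":0,"z":0.02,"wx":0,"wy":0,"wz":0,"jaw":1},
    {"x":0,"y":0,"z":0.035,"wx":0,"wy":0,"wz":0,"jaw":1},
    {"x":0,"y":0,"z":0.046,"wx":0,"wy":0,"wz":0,"jaw":1},
    {"x":0,"y":0,"z":0.046,"wx":0,"wy":0,"wz":0,"jaw":1},
    {"x":0,"y":0,"z":0.046,"wx":0,"wy":0,"wz":0,"jaw":1},
    {"x":0,"y":0,"z":0.046,"wx":0,"wy":0,"wz":0,"jaw":1},
    {"x":0,"y":0,"z":0.046,"wx":0,"wy":0,"wz":0,"jaw":1},
    {"x":0,"y":0,"z":0.046,"wx":0,"wy":0,"wz":0,"jaw":1},
  ],
)

```text
time_s: 21.67
eef_pos: [605.0, -146.8, 59.1]
tcp_rot: [-0.29, 3.125, -0.001]
contact_force: [1.6, 0.5, 7.0]
finger_gap: 0.181
grasp_force: 60.6
```

Emit:
step_arm(
  series=[
    {"x":0.003,"y":0,"z":0.007,"wx":0,"wy":0,"wz":0,"jaw":1},
    {"x":0.003,"y":0,"z":0.007,"wx":0,"wy":0,"wz":0,"jaw":1},
    {"x":0.003,"y":0,"z":0.007,"wx":0,"wy":0,"wz":0,"jaw":1},
    {"x":0.003,"y":0,"z":0.007,"wx":0,"wy":0,"wz":0,"jaw":1},
    {"x":0.003,"y":0,"z":0.007,"wx":0,"wy":0,"wz":0,"jaw":1},
    {"x":0.003,"y":0,"z":0.007,"wx":0,"wy":0,"wz":0,"jaw":1},
  ],
)

```text
time_s: 22.17
eef_pos: [605.1, -146.7, 58.6]
tcp_rot: [-0.29, 3.124, -0.002]
contact_force: [-0.4, 0.7, 19.6]
finger_gap: 0.176
grasp_force: 62.3
```

Emit:
step_arm(
  series=[
    {"x":0,"y":0,"z":-0.002,"wx":0,"wy":0,"wz":0,"jaw":1},
    {"x":0,"y":0,"z":-0.002,"wx":0,"wy":0,"wz":0.03,"jaw":1},
    {"x":0,"y":0,"z":-0.002,"wx":0,"wy":0,"wz":0.06,"jaw":1},
    {"x":0,"y":0,"z":-0.002,"wx":0,"wy":0,"wz":0.09,"jaw":1},
    {"x":0,"y":0,"z":-0.002,"wx":0,"wy":0,"wz":0.12,"jaw":1},
    {"x":0,"y":0,"z":-0.002,"wx":0,"wy":0,"wz":0.15,"jaw":1},
    {"x":0,"y":0,"z":-0.002,"wx":0,"wy":0,"wz":0.18,"jaw":1},
    {"x":0,"y":0,"z":-0.002,"wx":0,"wy":0,"wz":0.21,"jaw":1},
    {"x":0,"y":0,"z":-0.002,"wx":0,"wy":0,"wz":0.24,"jaw":1},
    {"x":0,"y":0,"z":-0.002,"wx":0,"wy":0,"wz":0.255,"jaw":1},
  ],
)

```text
time_s: 23.0
eef_pos: [604.5, -148.5, 58.7]
tcp_rot: [0.96, 2.987, -0.002]
contact_force: [-1.4, -3.2, 15.9]
finger_gap: 0.179
grasp_force: 61.7
```

Run:
```python
from h import *
plan(603.7,-147,58.5,99)
print(get_state()['wrist_torque'])
```

```text
at [ 604.5 -148.5   58.7] yaw 144.4 q [ 0.66  0.51 -0.63  1.71  0.35  1.03  0.86] t 23.0 F [-1.4 -3.2 15.9] gap 0.179
shift [0.005  0.0025 0.0007] turn [0.0006 0.0014 0.252 ] rows>= 6.3
[-0.82063536  0.51827233  0.03538525]
```

Emit:
step_arm(
  series=[
    {"x":0.002,"y":0.001,"z":0,"wx":0,"wy":0,"wz":0.03,"jaw":1},
    {"x":0.002,"y":0.001,"z":0,"wx":0,"wy":0,"wz":0.06,"jaw":1},
    {"x":0.002,"y":0.001,"z":0,"wx":0,"wy":0,"wz":0.09,"jaw":1},
    {"x":0.002,"y":0.001,"z":0,"wx":0,"wy":0,"wz":0.12,"jaw":1},
    {"x":0.002,"y":0.001,"z":0,"wx":0,"wy":0,"wz":0.15,"jaw":1},
    {"x":0.002,"y":0.001,"z":0,"wx":0,"wy":0,"wz":0.18,"jaw":1},
    {"x":0.002,"y":0.001,"z":0,"wx":0,"wy":0,"wz":0.21,"jaw":1},
    {"x":0.002,"y":0.001,"z":0,"wx":0,"wy":0,"wz":0.24,"jaw":1},
    {"x":0.002,"y":0.001,"z":0,"wx":0,"wy":0,"wz":0.252,"jaw":1},
    {"x":0.002,"y":0.001,"z":0,"wx":0,"wy":0,"wz":0.252,"jaw":1},
  ],
)

```text
time_s: 23.83
eef_pos: [603.7, -148.0, 58.7]
tcp_rot: [2.035, 2.388, -0.0]
contact_force: [-2.6, -2.7, 15.3]
finger_gap: 0.176
grasp_force: 61.9
```

Emit:
step_arm(
  series=[
    {"x":0,"y":0,"z":0,"wx":0,"wy":0,"wz":0,"jaw":1},
    {"x":0,"y":0,"z":0,"wx":0,"wy":0,"wz":0,"jaw":1},
    {"x":0,"y":0,"z":0,"wx":0,"wy":0,"wz":0,"jaw":1},
  ],
)

```text
time_s: 24.08
eef_pos: [603.8, -148.0, 58.7]
tcp_rot: [2.032, 2.391, 0.0]
contact_force: [-3.0, -2.4, 16.3]
finger_gap: 0.175
grasp_force: 61.9
```

Run:
```python
from h import *
plan(603.7,-147,65,99)
print(get_state()['wrist_torque'])
```

```text
at [ 603.8 -148.    58.7] yaw 99.3 q [ 0.54  0.48 -0.47  1.71  0.25  1.01  0.14] t 24.1 F [-3.  -2.4 16.3] gap 0.175
shift [ 0.0033  0.0003 -0.021 ] turn [0.0008 0.0009 0.0015] rows>= 0.2
[-0.54660057  0.83185404  0.01131203]
```

Emit:
step_arm(
  series=[
    {"x":0,"y":0,"z":-0.01,"wx":0,"wy":0,"wz":0,"jaw":1},
    {"x":0,"y":0,"z":-0.019,"wx":0,"wy":0,"wz":0,"jaw":1},
    {"x":0,"y":0,"z":-0.019,"wx":0,"wy":0,"wz":0,"jaw":1},
    {"x":0,"y":0,"z":-0.019,"wx":0,"wy":0,"wz":0,"jaw":1},
    {"x":0,"y":0,"z":-0.019,"wx":0,"wy":0,"wz":0,"jaw":0},
    {"x":0,"y":0,"z":-0.019,"wx":0,"wy":0,"wz":0,"jaw":-1},
    {"x":0,"y":0,"z":-0.019,"wx":0,"wy":0,"wz":0,"jaw":-1},
    {"x":0,"y":0,"z":-0.019,"wx":0,"wy":0,"wz":0,"jaw":-1},
    {"x":0,"y":0,"z":-0.019,"wx":0,"wy":0,"wz":0,"jaw":-1},
    {"x":0,"y":0,"z":-0.019,"wx":0,"wy":0,"wz":0,"jaw":-1},
  ],
)

```text
time_s: 24.92
eef_pos: [602.3, -146.3, 62.1]
tcp_rot: [-2.033, -2.395, 0.0]
contact_force: [0.2, -0.3, 0.2]
finger_gap: 0.989
grasp_force: 0.0
```

Emit:
step_arm(
  series=[
    {"x":0,"y":0,"z":-0.1,"wx":0,"wy":0,"wz":0,"jaw":-1},
    {"x":0,"y":0,"z":-0.2,"wx":0,"wy":0,"wz":0,"jaw":-1},
    {"x":0,"y":0,"z":-0.3,"wx":0,"wy":0,"wz":0,"jaw":-1},
    {"x":0,"y":0,"z":-0.4,"wx":0,"wy":0,"wz":0,"jaw":-1},
    {"x":0,"y":0,"z":-0.42,"wx":0,"wy":0,"wz":0,"jaw":-1},
    {"x":0,"y":0,"z":-0.42,"wx":0,"wy":0,"wz":0,"jaw":-1},
    {"x":0,"y":0,"z":-0.42,"wx":0,"wy":0,"wz":0,"jaw":-1},
    {"x":0,"y":0,"z":-0.42,"wx":0,"wy":0,"wz":0,"jaw":-1},
    {"x":0,"y":0,"z":-0.42,"wx":0,"wy":0,"wz":0,"jaw":-1},
  ],
)

```text
time_s: 25.67
eef_pos: [601.6, -146.4, 186.5]
tcp_rot: [-2.032, -2.393, 0.002]
contact_force: [0.4, 0.6, -0.4]
finger_gap: 1.002
grasp_force: 0.0
```

```bash
python3 look.py w11; python3 seg.py pics/w11.png|grep -E "blue|white"
python3 - <<'E'
from h import *
plan(522,150,200,190.6)
E
```

```text
[ 601.6 -146.4  186.5] [-2.032e+00 -2.393e+00  2.000e-03] t 25.67 [ 0.57  0.36 -0.51  1.6   0.18  1.24  0.2 ] 0.005
blue pix [315. 177.] c [ 605.4 -150.4] size [48.6 72.6] ang 9.6 2601
blue pix [320. 276.] c [ 623.5 -251.2] size [49.1 81.6] ang 9.4 2290
white pix [319. 204.] c [ 606.1 -153.1] size [ 3.5 31.5] ang 9.4 180
white pix [320. 311.] c [ 625.1 -260.4] size [ 3.9 32. ] ang 9.5 136
white pix [184. 312.] c [ 494.3 -283. ] size [11.9  9.2] ang 9.4 76
white pix [447. 312.] c [ 747.6 -241. ] size [11.8  9.2] ang 9.4 80
at [ 601.8 -146.4  186.7] yaw 99.3 q [ 0.57  0.35 -0.51  1.6   0.18  1.24  0.2 ] t 25.7 F [ 0.5  0.1 -0. ] gap 1.002
shift [ 1.018  -0.1021 -0.0429] turn [-3.00e-04 -8.00e-04 -5.07e-01] rows>= 12.7
```

View pics/w11.png

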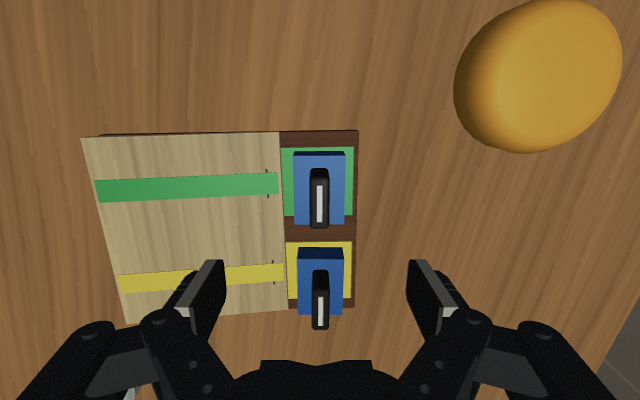

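Both stops are locked square across their lanes, at (319,187) and (320,290). Now the cradle.

Emit:
step_arm(
  series=[
    {"x":1.0,"y":-0.107,"z":-0.144,"wx":0,"wy":0,"wz":-0.39,"jaw":-1},
    {"x":1.0,"y":-0.107,"z":-0.144,"wx":0,"wy":0,"wz":-0.39,"jaw":-1},
    {"x":1.0,"y":-0.107,"z":-0.144,"wx":0,"wy":0,"wz":-0.39,"jaw":-1},
    {"x":1.0,"y":-0.107,"z":-0.144,"wx":0,"wy":0,"wz":-0.39,"jaw":-1},
    {"x":1.0,"y":-0.107,"z":-0.144,"wx":0,"wy":0,"wz":-0.39,"jaw":-1},
    {"x":1.0,"y":-0.107,"z":-0.144,"wx":0,"wy":0,"wz":-0.39,"jaw":-1},
    {"x":1.0,"y":-0.107,"z":-0.144,"wx":0,"wy":0,"wz":-0.39,"jaw":-1},
    {"x":1.0,"y":-0.107,"z":-0.144,"wx":0,"wy":0,"wz":-0.39,"jaw":-1},
    {"x":1.0,"y":-0.107,"z":-0.144,"wx":0,"wy":0,"wz":-0.39,"jaw":-1},
    {"x":1.0,"y":-0.107,"z":-0.144,"wx":0,"wy":0,"wz":-0.39,"jaw":-1},
  ],
)

```text
time_s: 26.55
eef_pos: [521.4, 146.0, 231.1]
tcp_rot: [-0.271, -3.129, -0.0]
contact_force: [0.4, -0.8, 0.1]
finger_gap: 0.999
grasp_force: 0.0
```

Emit:
step_arm(
  series=[
    {"x":0,"y":0,"z":0,"wx":0,"wy":0,"wz":-0.117,"jaw":-1},
    {"x":0,"y":0,"z":0,"wx":0,"wy":0,"wz":-0.117,"jaw":-1},
    {"x":0,"y":0,"z":0,"wx":0,"wy":0,"wz":-0.117,"jaw":-1},
    {"x":0,"y":0,"z":0,"wx":0,"wy":0,"wz":-0.117,"jaw":-1},
    {"x":0,"y":0,"z":0,"wx":0,"wy":0,"wz":-0.117,"jaw":-1},
    {"x":0,"y":0,"z":0,"wx":0,"wy":0,"wz":-0.117,"jaw":-1},
    {"x":0,"y":0,"z":0,"wx":0,"wy":0,"wz":-0.117,"jaw":-1},
    {"x":0,"y":0,"z":0,"wx":0,"wy":0,"wz":-0.117,"jaw":-1},
  ],
)

```text
time_s: 27.22
eef_pos: [522.1, 144.4, 231.4]
tcp_rot: [0.287, -3.128, -0.0]
contact_force: [-0.3, 0.5, -1.0]
finger_gap: 1.0
grasp_force: 0.0
```

```bash
python3 look.py w12 yellow1 green1 cradle
python3 - <<'E'
from h import *
from seg import *
plan(522,148,200,190.6)
im=cv2.imread('pics/w12.png')
for nm,lo,hi in [('green',(25,90,30),(45,255,200)),('yel',(12,140,90),(28,255,255))]:
    for m in blobs(im,lo,hi,600)[0]:
        m=cv2.morphologyEx(m,cv2.MORPH_CLOSE,np.ones((7,7)))
        r,p=quad(m,40); print(nm,np.round(p),np.round(r[0],1),np.round(r[1],1),round(r[2],1),m.sum())
E
```

```text
[522.1 144.4 231.4] [ 0.287 -3.128 -0.   ] t 27.22 [ 0.44  0.22 -0.9   1.71  0.18  1.29  1.26] 0.012
yellow1 0.72 [570. 155.  52.]
yellow1 0.67 [450. 238.  54.]
green1 0.77 [691. 191.  41.]
green1 0.69 [516. 150.  54.]
green1 0.57 [403.  22.  42.]
cradle 0.74 [495. 205.  10.]
at [522.1 144.4 231.5] yaw -169.4 q [ 0.44  0.22 -0.9   1.71  0.18  1.29  1.26] t 27.4 F [-0.5  0.3 -0.3] gap 1.0
shift [-0.0018  0.0119  0.1051] turn [-0.      0.     -0.0002] rows>= 0.8
green [326. 179.] [522.1 151.5] [48.5 56.1] 10.6 2376
yel [436. 122.] [448.5 244.6] [47.  65.6] 12.0 3069
yel [312. 223.] [574.8 157. ] [50.8 56.3] 12.0 2148
yel [136. 308.] [725.1 -44.6] [42.1 88.7] 49.0 1524
```

View pics/w12.png

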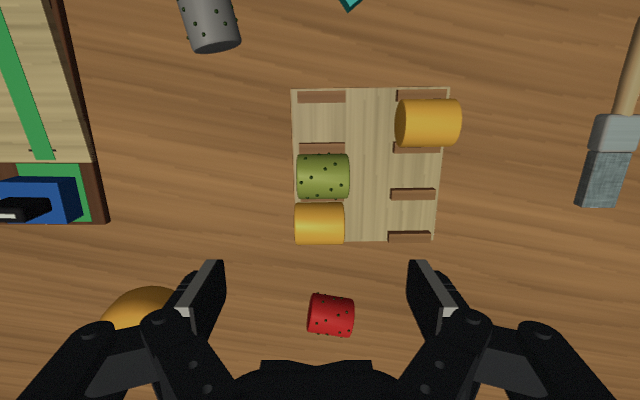

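The picture shows three cheeses: green at (323,176), yellow at (319,223) and yellow at (428,122). The cradle corners are (291,89), (448,86), (434,241) and (294,242).

Run:
```python
from h import *
P=np.float32([pix2w('wrist',u,v,8)[:2] for u,v in [(291,89),(448,86),(434,241),(294,242)]])
print(np.round(P,1),P.mean(0),np.linalg.norm(P-np.roll(P,1,0),axis=1))
(c,s,a)=cv2.minAreaRect(P);print(c,s,a)
for th in (a,):
    t=np.radians(th); X=np.array([np.cos(t),np.sin(t)]);Y=np.array([-X[1],X[0]])
    for p in [(-1,1),(0,-1),(1,-1)]: print(p,np.round(P.mean(0)+54*p[0]*X+52*p[1]*Y,1))
# cheese corner outlines, top silhouette at z~32 for ends
for q in [[(295,154),(349,154),(349,198),(297,198)],[(294,202),(344,202),(345,244),(295,244)],[(396,99),(461,99),(461,146),(396,146)]]:
    print(np.round(np.mean([pix2w('wrist',u,v,40)[:2] for u,v in q],0),1))
```

```text
[[442.2 102.6]
 [408.9 264.6]
 [584.5 304.1]
 [617.5 134.7]] [513.287   201.49287] [178.176   165.42227 179.93405 172.59653]
(512.725830078125, 202.15283203125) (179.86170959472656, 172.59652709960938) 11.035158157348633
(-1, 1) [450.3 242.2]
(0, -1) [523.2 150.5]
(1, -1) [576.2 160.8]
[521.6 151.2]
[574.4 158.1]
[448.8 244.2]
```

Emit:
step_arm(
  series=[
    {"x":-0.005,"y":0.021,"z":0.13,"wx":0,"wy":0,"wz":0,"jaw":-1},
    {"x":-0.005,"y":0.021,"z":0.26,"wx":0,"wy":0,"wz":0,"jaw":-1},
    {"x":-0.005,"y":0.021,"z":0.39,"wx":0,"wy":0,"wz":0,"jaw":-1},
    {"x":-0.005,"y":0.021,"z":0.52,"wx":0,"wy":0,"wz":0,"jaw":-1},
    {"x":-0.005,"y":0.021,"z":0.62,"wx":0,"wy":0,"wz":0,"jaw":-1},
    {"x":-0.005,"y":0.021,"z":0.668,"wx":0,"wy":0,"wz":0,"jaw":-1},
    {"x":-0.005,"y":0.021,"z":0.668,"wx":0,"wy":0,"wz":0,"jaw":-1},
    {"x":-0.005,"y":0.021,"z":0.668,"wx":0,"wy":0,"wz":0,"jaw":-1},
    {"x":-0.005,"y":0.021,"z":0.668,"wx":0,"wy":0,"wz":0,"jaw":-1},
    {"x":-0.005,"y":0.021,"z":0.668,"wx":0,"wy":0,"wz":0,"jaw":-1},
  ],
)

```text
time_s: 28.25
eef_pos: [524.0, 151.3, 33.3]
tcp_rot: [-0.289, 3.125, 0.0]
contact_force: [-0.7, 0.4, -0.0]
finger_gap: 1.003
grasp_force: 0.0
```

Emit:
step_arm(
  series=[
    {"x":0,"y":0,"z":0,"wx":0,"wy":0,"wz":0,"jaw":-0.3},
    {"x":0,"y":0,"z":0,"wx":0,"wy":0,"wz":0,"jaw":1},
    {"x":0,"y":0,"z":0,"wx":0,"wy":0,"wz":0,"jaw":1},
    {"x":0,"y":0,"z":0,"wx":0,"wy":0,"wz":0,"jaw":1},
    {"x":0,"y":0,"z":0,"wx":0,"wy":0,"wz":0,"jaw":1},
    {"x":0,"y":0,"z":0,"wx":0,"wy":0,"wz":0,"jaw":1},
    {"x":0,"y":0,"z":0,"wx":0,"wy":0,"wz":0,"jaw":1},
  ],
)

```text
time_s: 28.83
eef_pos: [523.2, 150.9, 32.2]
tcp_rot: [-0.29, 3.127, -0.0]
contact_force: [-0.0, -1.1, 7.8]
finger_gap: 0.622
grasp_force: 62.0
```

Emit:
step_arm(
  series=[
    {"x":0,"y":0,"z":-0.1,"wx":0,"wy":0,"wz":0,"jaw":1},
    {"x":0,"y":0,"z":-0.2,"wx":0,"wy":0,"wz":0,"jaw":1},
    {"x":0,"y":0,"z":-0.3,"wx":0,"wy":0,"wz":0,"jaw":1},
    {"x":0,"y":0,"z":-0.4,"wx":0,"wy":0,"wz":0,"jaw":1},
    {"x":0,"y":0,"z":-0.4,"wx":0,"wy":0,"wz":0,"jaw":1},
    {"x":0,"y":0,"z":-0.4,"wx":0,"wy":0,"wz":0,"jaw":1},
  ],
)

```text
time_s: 29.33
eef_pos: [523.5, 151.0, 152.8]
tcp_rot: [-0.289, 3.125, -0.001]
contact_force: [-0.4, -0.1, -1.6]
finger_gap: 0.622
grasp_force: 63.4
```

Run:
```python
from h import *
X=np.array([-.983,-.184])
pg=np.array([603.8,-147.2]);py=np.array([621.9,-245.6])
for nm,p in (('G',pg),('Y',py)):
  for k in range(2): print(nm,k,np.round(p+X*(47+47.6*k),1),37.5+5.85*k)
g0=pg+X*49
plan(g0[0],g0[1],140,190.6)
```

```text
G 0 [ 557.6 -155.8] 37.5
G 1 [ 510.8 -164.6] 43.35
Y 0 [ 575.7 -254.2] 37.5
Y 1 [ 528.9 -263. ] 43.35
at [523.5 151.  152.8] yaw -169.4 q [ 0.4   0.3  -0.88  1.81  0.26  1.15  1.19] t 29.3 F [-0.4 -0.1 -1.6] gap 0.622
shift [ 0.0827 -1.0264  0.0432] turn [-0.0002  0.0011 -0.0001] rows>= 7.4
```

Emit:
step_arm(
  series=[
    {"x":0.08,"y":-0.95,"z":0,"wx":0,"wy":0,"wz":0,"jaw":1},
    {"x":0.08,"y":-0.95,"z":0,"wx":0,"wy":0,"wz":0,"jaw":1},
    {"x":0.08,"y":-0.95,"z":0,"wx":0,"wy":0,"wz":0,"jaw":1},
    {"x":0.08,"y":-0.95,"z":0,"wx":0,"wy":0,"wz":0,"jaw":1},
    {"x":0.08,"y":-0.95,"z":0,"wx":0,"wy":0,"wz":0,"jaw":1},
    {"x":0.08,"y":-0.95,"z":0,"wx":0,"wy":0,"wz":0,"jaw":1},
    {"x":0.08,"y":-0.95,"z":0,"wx":0,"wy":0,"wz":0,"jaw":1},
    {"x":0.08,"y":-0.95,"z":0,"wx":0,"wy":0,"wz":0,"jaw":1},
    {"x":0.08,"y":-0.95,"z":0,"wx":0,"wy":0,"wz":0,"jaw":1},
    {"x":0.08,"y":-0.95,"z":0,"wx":0,"wy":0,"wz":0,"jaw":1},
  ],
)

```text
time_s: 30.17
eef_pos: [550.6, -133.1, 149.9]
tcp_rot: [0.29, -3.126, -0.002]
contact_force: [-0.1, 0.3, -0.2]
finger_gap: 0.627
grasp_force: 63.6
```

Emit:
step_arm(
  series=[
    {"x":0.003,"y":-0.076,"z":0.02,"wx":0,"wy":0,"wz":0,"jaw":1},
    {"x":0.003,"y":-0.076,"z":0.04,"wx":0,"wy":0,"wz":0,"jaw":1},
    {"x":0.003,"y":-0.076,"z":0.04,"wx":0,"wy":0,"wz":0,"jaw":1},
    {"x":0.003,"y":-0.076,"z":0.04,"wx":0,"wy":0,"wz":0,"jaw":1},
    {"x":0.003,"y":-0.076,"z":0.04,"wx":0,"wy":0,"wz":0,"jaw":1},
    {"x":0.003,"y":-0.076,"z":0.04,"wx":0,"wy":0,"wz":0,"jaw":1},
    {"x":0.003,"y":-0.076,"z":0.04,"wx":0,"wy":0,"wz":0,"jaw":1},
  ],
)

```text
time_s: 30.75
eef_pos: [554.8, -155.5, 139.5]
tcp_rot: [-0.292, 3.128, -0.0]
contact_force: [0.9, 0.1, -0.8]
finger_gap: 0.624
grasp_force: 63.6
```

Run:
```python
from h import *
plan(555.6,-156.2,38,190.6)
cv2.imwrite('pics/w13.png',grab_frame('wrist'))
```

```text
at [ 554.8 -155.5  139.5] yaw -169.3 q [ 0.8   0.35 -0.73  1.75  0.26  1.14  1.75] t 30.8 F [ 0.9  0.1 -0.8] gap 0.624
shift [-0.0021 -0.0027  0.3383] turn [-0.      0.0001  0.0003] rows>= 2.4
```

View pics/w13.png

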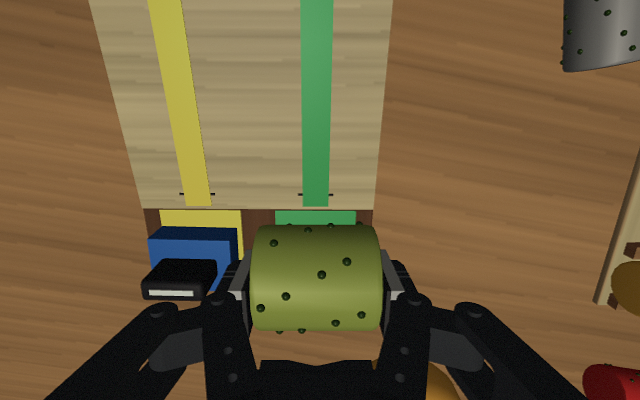

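The green cheese is held centred over the green lane at (316,278). Lowering it now.

Emit:
step_arm(
  series=[
    {"x":-0.002,"y":-0.002,"z":0.12,"wx":0,"wy":0,"wz":0,"jaw":1},
    {"x":-0.002,"y":-0.002,"z":0.22,"wx":0,"wy":0,"wz":0,"jaw":1},
    {"x":-0.002,"y":-0.002,"z":0.29,"wx":0,"wy":0,"wz":0,"jaw":1},
    {"x":-0.002,"y":-0.002,"z":0.32,"wx":0,"wy":0,"wz":0,"jaw":1},
    {"x":-0.002,"y":-0.002,"z":0.333,"wx":0,"wy":0,"wz":0,"jaw":1},
    {"x":-0.002,"y":-0.002,"z":0.333,"wx":0,"wy":0,"wz":0,"jaw":1},
    {"x":-0.002,"y":-0.002,"z":0.333,"wx":0,"wy":0,"wz":0,"jaw":1},
    {"x":-0.002,"y":-0.002,"z":0.333,"wx":0,"wy":0,"wz":0,"jaw":1},
    {"x":-0.002,"y":-0.002,"z":0.333,"wx":0,"wy":0,"wz":0,"jaw":1},
    {"x":-0.002,"y":-0.002,"z":0.333,"wx":0,"wy":0,"wz":0,"jaw":1},
  ],
)

```text
time_s: 31.63
eef_pos: [555.8, -157.0, 40.1]
tcp_rot: [-0.29, 3.127, -0.001]
contact_force: [-0.4, 0.1, -0.4]
finger_gap: 0.625
grasp_force: 63.8
```

Emit:
step_arm(
  series=[
    {"x":0,"y":0,"z":0,"wx":0,"wy":0,"wz":0,"jaw":1},
    {"x":0,"y":0,"z":0,"wx":0,"wy":0,"wz":0,"jaw":1},
    {"x":0,"y":0,"z":0,"wx":0,"wy":0,"wz":0,"jaw":1},
  ],
)

```text
time_s: 31.88
eef_pos: [555.3, -156.8, 39.4]
tcp_rot: [-0.29, 3.128, -0.0]
contact_force: [-0.5, 0.3, -1.4]
finger_gap: 0.623
grasp_force: 63.8
```

Emit:
step_arm(
  series=[
    {"x":0,"y":0,"z":0.003,"wx":0,"wy":0,"wz":0,"jaw":1},
    {"x":0,"y":0,"z":0.006,"wx":0,"wy":0,"wz":0,"jaw":1},
    {"x":0,"y":0,"z":0.006,"wx":0,"wy":0,"wz":0,"jaw":1},
    {"x":0,"y":0,"z":0.006,"wx":0,"wy":0,"wz":0,"jaw":1},
    {"x":0,"y":0,"z":0.006,"wx":0,"wy":0,"wz":0,"jaw":1},
  ],
)

```text
time_s: 32.3
eef_pos: [555.5, -156.8, 38.0]
tcp_rot: [-0.29, 3.128, -0.001]
contact_force: [-2.5, -0.3, 6.1]
finger_gap: 0.624
grasp_force: 64.4
```

Emit:
step_arm(
  series=[
    {"x":0,"y":0,"z":0,"wx":0,"wy":0,"wz":0,"jaw":-0.35},
    {"x":0,"y":0,"z":0,"wx":0,"wy":0,"wz":0,"jaw":-0.5},
    {"x":0,"y":0,"z":0,"wx":0,"wy":0,"wz":0,"jaw":-0.7},
    {"x":0,"y":0,"z":0,"wx":0,"wy":0,"wz":0,"jaw":-1},
    {"x":0,"y":0,"z":0,"wx":0,"wy":0,"wz":0,"jaw":-1},
    {"x":0,"y":0,"z":0,"wx":0,"wy":0,"wz":0,"jaw":-1},
  ],
)

```text
time_s: 32.8
eef_pos: [555.3, -156.8, 37.3]
tcp_rot: [0.29, -3.128, -0.0]
contact_force: [0.5, 1.0, -0.1]
finger_gap: 0.999
grasp_force: 0.0
```

Emit:
step_arm(
  series=[
    {"x":0,"y":0,"z":-0.05,"wx":0,"wy":0,"wz":0,"jaw":-1},
    {"x":0,"y":0,"z":-0.15,"wx":0,"wy":0,"wz":0,"jaw":-1},
    {"x":0,"y":0,"z":-0.28,"wx":0,"wy":0,"wz":0,"jaw":-1},
    {"x":0,"y":0,"z":-0.4,"wx":0,"wy":0,"wz":0,"jaw":-1},
    {"x":0,"y":0,"z":-0.5,"wx":0,"wy":0,"wz":0,"jaw":-1},
    {"x":0,"y":0,"z":-0.5,"wx":0,"wy":0,"wz":0,"jaw":-1},
    {"x":0,"y":0,"z":-0.5,"wx":0,"wy":0,"wz":0,"jaw":-1},
  ],
)

```text
time_s: 33.38
eef_pos: [556.3, -157.0, 189.3]
tcp_rot: [-0.289, 3.125, -0.003]
contact_force: [-0.1, -0.6, -1.3]
finger_gap: 0.998
grasp_force: 0.0
```

```bash
cat > chk.py <<'E'
from h import *
from seg import *
import sys
im=grab_frame('wrist'); cv2.imwrite(f'pics/{sys.argv[1]}.png',im)
for nm,lo,hi,z,a in [('green',(25,90,30),(45,255,200),45,600),('yel',(12,140,90),(28,255,255),45,600),('blue',(105,120,40),(125,255,255),45,600)]:
    for m in blobs(im,lo,hi,a)[0]:
        m=cv2.morphologyEx(m,cv2.MORPH_CLOSE,np.ones((7,7)))
        r,p=quad(m,z); print(nm,np.round(p),np.round(r[0],1),np.round(r[1],1),round(r[2],1),m.sum())
E
python3 chk.py w14
python3 - <<'E'
from h import *
plan(575.5,159,150,191)
E
```

```text
green [206.  98.] [ 498.3 -259.4] [146.8  21.3] 12.9 4792
green [317. 186.] [ 554.3 -155. ] [48.7 58.5] 9.1 3126
green [236. 220.] [ 603.3 -237. ] [61.2 62.6] 10.6 1243
yel [204. 112.] [ 518.5 -254.9] [103.6  19.7] 12.8 2515
yel [224. 213.] [ 603.4 -237. ] [63.2 63.5] 10.5 1308
yel [598. 263.] [571.7 139.6] [51.1 64.5] 10.6 2524
yel [387. 347.] [717.2 -51.1] [67.8 63.5] 75.0 2396
blue [215. 229.] [ 614.5 -242.8] [53.6 68.2] 9.1 2380
blue [327. 229.] [ 597.6 -147.4] [52.4 63.5] 10.6 1711
at [ 555.3 -157.   187.5] yaw -169.4 q [ 0.82  0.31 -0.74  1.69  0.22  1.23  1.78] t 33.4 F [-1.  -0.6 -0.6] gap 1.0
shift [-0.2595  1.023   0.1245] turn [-0.0002  0.0001 -0.0023] rows>= 7.6
```

Emit:
step_arm(
  series=[
    {"x":-0.26,"y":0.95,"z":0,"wx":0,"wy":0,"wz":0,"jaw":-1},
    {"x":-0.26,"y":0.95,"z":0,"wx":0,"wy":0,"wz":0,"jaw":-1},
    {"x":-0.26,"y":0.95,"z":0,"wx":0,"wy":0,"wz":0,"jaw":-1},
    {"x":-0.26,"y":0.95,"z":0,"wx":0,"wy":0,"wz":0,"jaw":-1},
    {"x":-0.26,"y":0.95,"z":0,"wx":0,"wy":0,"wz":0,"jaw":-1},
    {"x":-0.26,"y":0.95,"z":0,"wx":0,"wy":0,"wz":0,"jaw":-1},
    {"x":-0.26,"y":0.95,"z":0,"wx":0,"wy":0,"wz":0,"jaw":-1},
    {"x":-0.26,"y":0.95,"z":0,"wx":0,"wy":0,"wz":0,"jaw":-1},
    {"x":-0.26,"y":0.95,"z":0,"wx":0,"wy":0,"wz":0,"jaw":-1},
    {"x":-0.26,"y":0.95,"z":0,"wx":0,"wy":0,"wz":0,"jaw":-1},
  ],
)

```text
time_s: 34.27
eef_pos: [578.8, 137.6, 185.8]
tcp_rot: [0.292, -3.126, 0.0]
contact_force: [-0.7, -0.4, 0.1]
finger_gap: 1.003
grasp_force: 0.0
```

Emit:
step_arm(
  series=[
    {"x":0,"y":0.073,"z":0.06,"wx":0,"wy":0,"wz":0,"jaw":-1},
    {"x":0,"y":0.073,"z":0.12,"wx":0,"wy":0,"wz":0,"jaw":-1},
    {"x":0,"y":0.073,"z":0.12,"wx":0,"wy":0,"wz":0,"jaw":-1},
    {"x":0,"y":0.073,"z":0.12,"wx":0,"wy":0,"wz":0,"jaw":-1},
    {"x":0,"y":0.073,"z":0.12,"wx":0,"wy":0,"wz":0,"jaw":-1},
    {"x":0,"y":0.073,"z":0.12,"wx":0,"wy":0,"wz":0,"jaw":-1},
    {"x":0,"y":0.073,"z":0.12,"wx":0,"wy":0,"wz":0,"jaw":-1},
  ],
)

```text
time_s: 34.85
eef_pos: [576.3, 158.5, 152.4]
tcp_rot: [-0.288, 3.127, -0.0]
contact_force: [-0.3, 0.4, 0.2]
finger_gap: 1.0
grasp_force: 0.0
```

```bash
python3 chk.py w15
python3 - <<'E'
from h import *
plan(575.5,159,31,191)
E
```

```text
yel [480.  40.] [450.1 243.5] [47.2 66.6] 10.6 6778
yel [315. 194.] [573.2 157.2] [48.1 55.9] 10.6 4028
yel [ 55. 333.] [742.9 -51.2] [ 59.6 131.4] 40.7 4228
at [576.1 158.7 152.2] yaw -169.5 q [ 0.33  0.42 -0.84  1.68  0.33  1.19  1.16] t 34.9 F [ 0.2  0.4 -0.2] gap 1.002
shift [0.0022 0.0015 0.4041] turn [-0.0001  0.0004 -0.0026] rows>= 2.9
```

Emit:
step_arm(
  series=[
    {"x":0.004,"y":0,"z":0.13,"wx":0,"wy":0,"wz":0,"jaw":-1},
    {"x":0.004,"y":0,"z":0.25,"wx":0,"wy":0,"wz":0,"jaw":-1},
    {"x":0.004,"y":0,"z":0.35,"wx":0,"wy":0,"wz":0,"jaw":-1},
    {"x":0.004,"y":0,"z":0.402,"wx":0,"wy":0,"wz":0,"jaw":-1},
    {"x":0.004,"y":0,"z":0.402,"wx":0,"wy":0,"wz":0,"jaw":-1},
    {"x":0.004,"y":0,"z":0.402,"wx":0,"wy":0,"wz":0,"jaw":-1},
    {"x":0.004,"y":0,"z":0.402,"wx":0,"wy":0,"wz":0,"jaw":-1},
    {"x":0.004,"y":0,"z":0.402,"wx":0,"wy":0,"wz":0,"jaw":-1},
  ],
)

```text
time_s: 35.57
eef_pos: [575.8, 159.6, 33.1]
tcp_rot: [-0.29, 3.125, 0.001]
contact_force: [-0.6, -0.7, -0.2]
finger_gap: 0.998
grasp_force: 0.0
```

Emit:
step_arm(
  series=[
    {"x":0,"y":0,"z":0,"wx":0,"wy":0,"wz":0,"jaw":-0.3},
    {"x":0,"y":0,"z":0,"wx":0,"wy":0,"wz":0,"jaw":1},
    {"x":0,"y":0,"z":0,"wx":0,"wy":0,"wz":0,"jaw":1},
    {"x":0,"y":0,"z":0,"wx":0,"wy":0,"wz":0,"jaw":1},
    {"x":0,"y":0,"z":0,"wx":0,"wy":0,"wz":0,"jaw":1},
    {"x":0,"y":0,"z":0,"wx":0,"wy":0,"wz":0,"jaw":1},
    {"x":0,"y":0,"z":0,"wx":0,"wy":0,"wz":0,"jaw":1},
  ],
)

```text
time_s: 36.15
eef_pos: [575.0, 159.2, 31.8]
tcp_rot: [-0.29, 3.127, -0.0]
contact_force: [-0.5, 0.0, 7.1]
finger_gap: 0.622
grasp_force: 62.3
```

Emit:
step_arm(
  series=[
    {"x":0,"y":0,"z":-0.1,"wx":0,"wy":0,"wz":0,"jaw":1},
    {"x":0,"y":0,"z":-0.2,"wx":0,"wy":0,"wz":0,"jaw":1},
    {"x":0,"y":0,"z":-0.3,"wx":0,"wy":0,"wz":0,"jaw":1},
    {"x":0,"y":0,"z":-0.4,"wx":0,"wy":0,"wz":0,"jaw":1},
    {"x":0,"y":0,"z":-0.45,"wx":0,"wy":0,"wz":0,"jaw":1},
    {"x":0,"y":0,"z":-0.45,"wx":0,"wy":0,"wz":0,"jaw":1},
    {"x":0,"y":0,"z":-0.45,"wx":0,"wy":0,"wz":0,"jaw":1},
  ],
)

```text
time_s: 36.73
eef_pos: [574.6, 158.9, 166.4]
tcp_rot: [-0.29, 3.127, -0.0]
contact_force: [-0.2, 0.4, -1.8]
finger_gap: 0.629
grasp_force: 63.4
```

Run:
```python
from h import *
plan(573.8,-254.5,150,190.6)
```

```text
at [574.6 158.9 166.4] yaw -169.4 q [ 0.34  0.4  -0.85  1.67  0.32  1.22  1.17] t 36.7 F [-0.2  0.4 -1.8] gap 0.629
shift [ 0.256  -1.3541  0.0548] turn [-0.0001  0.0005 -0.0001] rows>= 9.9
```

Emit:
step_arm(
  series=[
    {"x":0.15,"y":-0.9,"z":0,"wx":0,"wy":0,"wz":0,"jaw":1},
    {"x":0.15,"y":-0.9,"z":0,"wx":0,"wy":0,"wz":0,"jaw":1},
    {"x":0.15,"y":-0.9,"z":0,"wx":0,"wy":0,"wz":0,"jaw":1},
    {"x":0.15,"y":-0.9,"z":0,"wx":0,"wy":0,"wz":0,"jaw":1},
    {"x":0.15,"y":-0.9,"z":0,"wx":0,"wy":0,"wz":0,"jaw":1},
    {"x":0.15,"y":-0.9,"z":0,"wx":0,"wy":0,"wz":0,"jaw":1},
    {"x":0.15,"y":-0.9,"z":0,"wx":0,"wy":0,"wz":0,"jaw":1},
    {"x":0.15,"y":-0.9,"z":0,"wx":0,"wy":0,"wz":0,"jaw":1},
    {"x":0.15,"y":-0.9,"z":0,"wx":0,"wy":0,"wz":0,"jaw":1},
  ],
)

```text
time_s: 37.48
eef_pos: [578.6, -116.7, 163.8]
tcp_rot: [0.284, -3.126, -0.002]
contact_force: [-0.0, 1.3, -1.0]
finger_gap: 0.626
grasp_force: 63.6
```

Emit:
step_arm(
  series=[
    {"x":0.106,"y":-0.454,"z":0,"wx":0,"wy":0,"wz":0,"jaw":1},
    {"x":0.106,"y":-0.454,"z":0,"wx":0,"wy":0,"wz":0,"jaw":1},
    {"x":0.106,"y":-0.454,"z":0,"wx":0,"wy":0,"wz":0,"jaw":1},
    {"x":0.106,"y":-0.454,"z":0,"wx":0,"wy":0,"wz":0,"jaw":1},
    {"x":0.106,"y":-0.454,"z":0.055,"wx":0,"wy":0,"wz":0,"jaw":1},
    {"x":0.106,"y":-0.454,"z":0.055,"wx":0,"wy":0,"wz":0,"jaw":1},
    {"x":0.106,"y":-0.454,"z":0.055,"wx":0,"wy":0,"wz":0,"jaw":1},
    {"x":0.106,"y":-0.454,"z":0.055,"wx":0,"wy":0,"wz":0,"jaw":1},
    {"x":0.106,"y":-0.454,"z":0.055,"wx":0,"wy":0,"wz":0,"jaw":1},
  ],
)

```text
time_s: 38.23
eef_pos: [574.2, -252.6, 149.9]
tcp_rot: [-0.294, 3.127, 0.0]
contact_force: [0.4, 0.6, -1.6]
finger_gap: 0.623
grasp_force: 63.6
```

Run:
```python
from h import *
plan(573.8,-254.5,39.5,190.6)
```

```text
at [ 574.2 -252.6  149.9] yaw -169.3 q [ 0.89  0.44 -0.7   1.61  0.3   1.2   1.88] t 38.2 F [ 0.4  0.6 -1.6] gap 0.623
shift [ 0.0028 -0.006   0.368 ] turn [0.     0.0002 0.0008] rows>= 2.6
```

Emit:
step_arm(
  series=[
    {"x":0.001,"y":-0.003,"z":0.12,"wx":0,"wy":0,"wz":0,"jaw":1},
    {"x":0.001,"y":-0.003,"z":0.23,"wx":0,"wy":0,"wz":0,"jaw":1},
    {"x":0.001,"y":-0.003,"z":0.31,"wx":0,"wy":0,"wz":0,"jaw":1},
    {"x":0.001,"y":-0.003,"z":0.35,"wx":0,"wy":0,"wz":0,"jaw":1},
    {"x":0.001,"y":-0.003,"z":0.366,"wx":0,"wy":0,"wz":0,"jaw":1},
    {"x":0.001,"y":-0.003,"z":0.366,"wx":0,"wy":0,"wz":0,"jaw":1},
    {"x":0.001,"y":-0.003,"z":0.366,"wx":0,"wy":0,"wz":0,"jaw":1},
    {"x":0.001,"y":-0.003,"z":0.366,"wx":0,"wy":0,"wz":0,"jaw":1},
    {"x":0.001,"y":-0.003,"z":0.366,"wx":0,"wy":0,"wz":0,"jaw":1},
    {"x":0.001,"y":-0.003,"z":0.366,"wx":0,"wy":0,"wz":0,"jaw":1},
  ],
)

```text
time_s: 39.07
eef_pos: [574.1, -255.7, 40.8]
tcp_rot: [-0.29, 3.127, -0.002]
contact_force: [-0.1, 0.8, -1.3]
finger_gap: 0.626
grasp_force: 63.6
```

Emit:
step_arm(
  series=[
    {"x":0,"y":0,"z":0,"wx":0,"wy":0,"wz":0,"jaw":1},
    {"x":0,"y":0,"z":0,"wx":0,"wy":0,"wz":0,"jaw":1},
    {"x":0,"y":0,"z":0,"wx":0,"wy":0,"wz":0,"jaw":1},
    {"x":0,"y":0,"z":0,"wx":0,"wy":0,"wz":0,"jaw":1},
  ],
)

```text
time_s: 39.4
eef_pos: [573.4, -255.3, 39.6]
tcp_rot: [-0.29, 3.128, 0.0]
contact_force: [-0.2, -1.4, -1.0]
finger_gap: 0.621
grasp_force: 63.6
```

Emit:
step_arm(
  series=[
    {"x":0,"y":0,"z":0.003,"wx":0,"wy":0,"wz":0,"jaw":1},
    {"x":0,"y":0,"z":0.006,"wx":0,"wy":0,"wz":0,"jaw":1},
    {"x":0,"y":0,"z":0.007,"wx":0,"wy":0,"wz":0,"jaw":1},
    {"x":0,"y":0,"z":0.007,"wx":0,"wy":0,"wz":0,"jaw":1},
    {"x":0,"y":0,"z":0.007,"wx":0,"wy":0,"wz":0,"jaw":1},
    {"x":0,"y":0,"z":0.007,"wx":0,"wy":0,"wz":0,"jaw":1},
  ],
)

```text
time_s: 39.9
eef_pos: [573.5, -255.3, 37.5]
tcp_rot: [-0.29, 3.128, 0.0]
contact_force: [-1.6, 0.2, 1.6]
finger_gap: 0.621
grasp_force: 64.0
```

Light contact with the lane. Releasing.

Emit:
step_arm(
  series=[
    {"x":0,"y":0,"z":0,"wx":0,"wy":0,"wz":0,"jaw":-0.35},
    {"x":0,"y":0,"z":0,"wx":0,"wy":0,"wz":0,"jaw":-0.5},
    {"x":0,"y":0,"z":0,"wx":0,"wy":0,"wz":0,"jaw":-0.7},
    {"x":0,"y":0,"z":0,"wx":0,"wy":0,"wz":0,"jaw":-1},
    {"x":0,"y":0,"z":0,"wx":0,"wy":0,"wz":0,"jaw":-1},
    {"x":0,"y":0,"z":0,"wx":0,"wy":0,"wz":0,"jaw":-1},
  ],
)

```text
time_s: 40.4
eef_pos: [573.4, -255.3, 37.4]
tcp_rot: [0.29, -3.128, -0.0]
contact_force: [-0.3, -0.5, 0.2]
finger_gap: 0.996
grasp_force: 0.0
```

Emit:
step_arm(
  series=[
    {"x":0,"y":0,"z":-0.05,"wx":0,"wy":0,"wz":0,"jaw":-1},
    {"x":0,"y":0,"z":-0.15,"wx":0,"wy":0,"wz":0,"jaw":-1},
    {"x":0,"y":0,"z":-0.28,"wx":0,"wy":0,"wz":0,"jaw":-1},
    {"x":0,"y":0,"z":-0.4,"wx":0,"wy":0,"wz":0,"jaw":-1},
    {"x":0,"y":0,"z":-0.5,"wx":0,"wy":0,"wz":0,"jaw":-1},
    {"x":0,"y":0,"z":-0.5,"wx":0,"wy":0,"wz":0,"jaw":-1},
    {"x":0,"y":0,"z":-0.5,"wx":0,"wy":0,"wz":0,"jaw":-1},
  ],
)

```text
time_s: 40.98
eef_pos: [574.6, -255.5, 190.7]
tcp_rot: [-0.29, 3.124, -0.004]
contact_force: [-0.1, 0.4, -1.4]
finger_gap: 1.0
grasp_force: 0.0
```

```bash
python3 chk.py w16
python3 - <<'E'
from h import *
plan(449.5,243,160,191)
E
```

```text
green [322.  84.] [ 487.7 -269.4] [122.   20.8] 10.1 4155
green [431. 187.] [ 554.8 -157.3] [47.8 66.8] 10.6 3545
yel [311. 171.] [ 543.5 -259.5] [105.7  63.4] 10.6 4686
blue [326. 229.] [ 615.3 -246. ] [52.5 63.1] 10.4 1715
blue [414. 231.] [ 598.3 -150.8] [52.5 68.6] 9.3 1925
at [ 573.6 -255.4  188.6] yaw -169.4 q [ 0.9   0.41 -0.71  1.57  0.28  1.27  1.9 ] t 41.0 F [-0.1  0.1 -0.7] gap 1.001
shift [0.1013 1.7091 0.0933] turn [-0.0004  0.0003 -0.0022] rows>= 12.3
```

Emit:
step_arm(
  series=[
    {"x":0.05,"y":0.855,"z":0,"wx":0,"wy":0,"wz":0,"jaw":-1},
    {"x":0.05,"y":0.855,"z":0,"wx":0,"wy":0,"wz":0,"jaw":-1},
    {"x":0.05,"y":0.855,"z":0,"wx":0,"wy":0,"wz":0,"jaw":-1},
    {"x":0.05,"y":0.855,"z":0,"wx":0,"wy":0,"wz":0,"jaw":-1},
    {"x":0.05,"y":0.855,"z":0,"wx":0,"wy":0,"wz":0,"jaw":-1},
    {"x":0.05,"y":0.855,"z":0,"wx":0,"wy":0,"wz":0,"jaw":-1},
    {"x":0.05,"y":0.855,"z":0,"wx":0,"wy":0,"wz":0,"jaw":-1},
    {"x":0.05,"y":0.855,"z":0,"wx":0,"wy":0,"wz":0,"jaw":-1},
    {"x":0.05,"y":0.855,"z":0,"wx":0,"wy":0,"wz":0,"jaw":-1},
  ],
)

```text
time_s: 41.78
eef_pos: [510.9, -5.9, 186.7]
tcp_rot: [0.292, -3.127, 0.0]
contact_force: [0.4, -0.9, -0.4]
finger_gap: 0.998
grasp_force: 0.0
```

Emit:
step_arm(
  series=[
    {"x":0.051,"y":0.854,"z":0,"wx":0,"wy":0,"wz":0,"jaw":-1},
    {"x":0.051,"y":0.854,"z":0,"wx":0,"wy":0,"wz":0,"jaw":-1},
    {"x":0.051,"y":0.854,"z":0,"wx":0,"wy":0,"wz":0,"jaw":-1},
    {"x":0.051,"y":0.854,"z":0,"wx":0,"wy":0,"wz":0,"jaw":-1},
    {"x":0.051,"y":0.854,"z":0,"wx":0,"wy":0,"wz":0,"jaw":-1},
    {"x":0.051,"y":0.854,"z":0.09,"wx":0,"wy":0,"wz":0,"jaw":-1},
    {"x":0.051,"y":0.854,"z":0.09,"wx":0,"wy":0,"wz":0,"jaw":-1},
    {"x":0.051,"y":0.854,"z":0.09,"wx":0,"wy":0,"wz":0,"jaw":-1},
    {"x":0.051,"y":0.854,"z":0.09,"wx":0,"wy":0,"wz":0,"jaw":-1},
    {"x":0.051,"y":0.854,"z":0.09,"wx":0,"wy":0,"wz":0,"jaw":-1},
  ],
)

```text
time_s: 42.62
eef_pos: [450.4, 241.2, 160.2]
tcp_rot: [0.286, -3.128, 0.001]
contact_force: [0.3, -0.5, 0.7]
finger_gap: 0.993
grasp_force: 0.0
```

```bash
python3 chk.py w17
python3 - <<'E'
from h import *
plan(449.5,243,31,191)
E
```

```text
yel [317. 200.] [446.5 243.6] [48.5 56.1] 10.4 3827
at [450.6 241.1 160.5] yaw -169.6 q [ 0.34  0.25 -1.02  1.87  0.24  1.15  0.98] t 42.7 F [ 0.9 -0.2 -0.2] gap 1.003
shift [0.0023 0.007  0.4316] turn [-0.0001 -0.0001 -0.0033] rows>= 3.1
```

Emit:
step_arm(
  series=[
    {"x":0.006,"y":0.008,"z":0.13,"wx":0,"wy":0,"wz":0,"jaw":-1},
    {"x":0.006,"y":0.008,"z":0.26,"wx":0,"wy":0,"wz":0,"jaw":-1},
    {"x":0.006,"y":0.008,"z":0.37,"wx":0,"wy":0,"wz":0,"jaw":-1},
    {"x":0.006,"y":0.008,"z":0.43,"wx":0,"wy":0,"wz":0,"jaw":-1},
    {"x":0.006,"y":0.008,"z":0.43,"wx":0,"wy":0,"wz":0,"jaw":-1},
    {"x":0.006,"y":0.008,"z":0.43,"wx":0,"wy":0,"wz":0,"jaw":-1},
    {"x":0.006,"y":0.008,"z":0.43,"wx":0,"wy":0,"wz":0,"jaw":-1},
    {"x":0.006,"y":0.008,"z":0.43,"wx":0,"wy":0,"wz":0,"jaw":-1},
  ],
)

```text
time_s: 43.33
eef_pos: [448.6, 245.2, 33.3]
tcp_rot: [-0.288, 3.125, 0.001]
contact_force: [-0.2, 0.3, 0.4]
finger_gap: 1.003
grasp_force: 0.0
```

Emit:
step_arm(
  series=[
    {"x":0,"y":0,"z":0,"wx":0,"wy":0,"wz":0,"jaw":-0.3},
    {"x":0,"y":0,"z":0,"wx":0,"wy":0,"wz":0,"jaw":1},
    {"x":0,"y":0,"z":0,"wx":0,"wy":0,"wz":0,"jaw":1},
    {"x":0,"y":0,"z":0,"wx":0,"wy":0,"wz":0,"jaw":1},
    {"x":0,"y":0,"z":0,"wx":0,"wy":0,"wz":0,"jaw":1},
    {"x":0,"y":0,"z":0,"wx":0,"wy":0,"wz":0,"jaw":1},
    {"x":0,"y":0,"z":0,"wx":0,"wy":0,"wz":0,"jaw":1},
  ],
)

```text
time_s: 43.92
eef_pos: [447.8, 245.3, 32.4]
tcp_rot: [-0.29, 3.127, -0.0]
contact_force: [0.1, -1.6, 7.6]
finger_gap: 0.626
grasp_force: 61.9
```

Emit:
step_arm(
  series=[
    {"x":0,"y":0,"z":-0.1,"wx":0,"wy":0,"wz":0,"jaw":1},
    {"x":0,"y":0,"z":-0.2,"wx":0,"wy":0,"wz":0,"jaw":1},
    {"x":0,"y":0,"z":-0.3,"wx":0,"wy":0,"wz":0,"jaw":1},
    {"x":0,"y":0,"z":-0.4,"wx":0,"wy":0,"wz":0,"jaw":1},
    {"x":0,"y":0,"z":-0.45,"wx":0,"wy":0,"wz":0,"jaw":1},
    {"x":0,"y":0,"z":-0.45,"wx":0,"wy":0,"wz":0,"jaw":1},
    {"x":0,"y":0,"z":-0.45,"wx":0,"wy":0,"wz":0,"jaw":1},
  ],
)

```text
time_s: 44.5
eef_pos: [447.5, 245.0, 166.9]
tcp_rot: [-0.289, 3.126, -0.001]
contact_force: [-0.8, -0.3, -1.1]
finger_gap: 0.625
grasp_force: 63.9
```

Run:
```python
from h import *
plan(526,-263.6,160,190.6)
```

```text
at [447.5 245.  166.9] yaw -169.4 q [ 0.34  0.24 -1.04  1.86  0.23  1.16  0.98] t 44.5 F [-0.8 -0.3 -1.1] gap 0.625
shift [ 0.054  -1.7145  0.0239] turn [-0.0002  0.0005 -0.0001] rows>= 12.3
```

Emit:
step_arm(
  series=[
    {"x":0.027,"y":-0.857,"z":0,"wx":0,"wy":0,"wz":0,"jaw":1},
    {"x":0.027,"y":-0.857,"z":0,"wx":0,"wy":0,"wz":0,"jaw":1},
    {"x":0.027,"y":-0.857,"z":0,"wx":0,"wy":0,"wz":0,"jaw":1},
    {"x":0.027,"y":-0.857,"z":0,"wx":0,"wy":0,"wz":0,"jaw":1},
    {"x":0.027,"y":-0.857,"z":0,"wx":0,"wy":0,"wz":0,"jaw":1},
    {"x":0.027,"y":-0.857,"z":0,"wx":0,"wy":0,"wz":0,"jaw":1},
    {"x":0.027,"y":-0.857,"z":0,"wx":0,"wy":0,"wz":0,"jaw":1},
    {"x":0.027,"y":-0.857,"z":0,"wx":0,"wy":0,"wz":0,"jaw":1},
    {"x":0.027,"y":-0.857,"z":0,"wx":0,"wy":0,"wz":0,"jaw":1},
  ],
)

```text
time_s: 45.25
eef_pos: [485.6, -9.3, 165.1]
tcp_rot: [0.288, -3.126, -0.002]
contact_force: [0.7, 0.5, -1.7]
finger_gap: 0.625
grasp_force: 64.1
```

Emit:
step_arm(
  series=[
    {"x":0.027,"y":-0.857,"z":0,"wx":0,"wy":0,"wz":0,"jaw":1},
    {"x":0.027,"y":-0.857,"z":0,"wx":0,"wy":0,"wz":0,"jaw":1},
    {"x":0.027,"y":-0.857,"z":0,"wx":0,"wy":0,"wz":0,"jaw":1},
    {"x":0.027,"y":-0.857,"z":0,"wx":0,"wy":0,"wz":0,"jaw":1},
    {"x":0.027,"y":-0.857,"z":0,"wx":0,"wy":0,"wz":0,"jaw":1},
    {"x":0.027,"y":-0.857,"z":0.023,"wx":0,"wy":0,"wz":0,"jaw":1},
    {"x":0.027,"y":-0.857,"z":0.023,"wx":0,"wy":0,"wz":0,"jaw":1},
    {"x":0.027,"y":-0.857,"z":0.023,"wx":0,"wy":0,"wz":0,"jaw":1},
    {"x":0.027,"y":-0.857,"z":0.023,"wx":0,"wy":0,"wz":0,"jaw":1},
    {"x":0.027,"y":-0.857,"z":0.023,"wx":0,"wy":0,"wz":0,"jaw":1},
  ],
)

```text
time_s: 46.08
eef_pos: [526.3, -260.5, 159.2]
tcp_rot: [0.295, -3.127, -0.002]
contact_force: [-0.4, 0.6, -1.1]
finger_gap: 0.622
grasp_force: 64.1
```

Emit:
step_arm(
  series=[
    {"x":0,"y":0,"z":0,"wx":0,"wy":0,"wz":0,"jaw":1},
    {"x":0,"y":0,"z":0,"wx":0,"wy":0,"wz":0,"jaw":1},
    {"x":0,"y":0,"z":0,"wx":0,"wy":0,"wz":0,"jaw":1},
    {"x":0,"y":0,"z":0,"wx":0,"wy":0,"wz":0,"jaw":1},
  ],
)

```text
time_s: 46.42
eef_pos: [525.9, -262.8, 159.8]
tcp_rot: [-0.291, 3.128, -0.001]
contact_force: [0.2, 0.0, -0.6]
finger_gap: 0.623
grasp_force: 64.1
```

Run:
```python
from h import *
plan(526,-263.6,47,190.6)
cv2.imwrite('pics/w18.png',grab_frame('wrist'))
```

```text
at [ 525.9 -262.8  159.8] yaw -169.4 q [ 0.98  0.35 -0.72  1.7   0.25  1.18  1.95] t 46.4 F [ 0.2  0.  -0.6] gap 0.623
shift [ 2.000e-04 -2.500e-03  3.759e-01] turn [-0.0001  0.0001  0.0002] rows>= 2.7
```

View pics/w18.png

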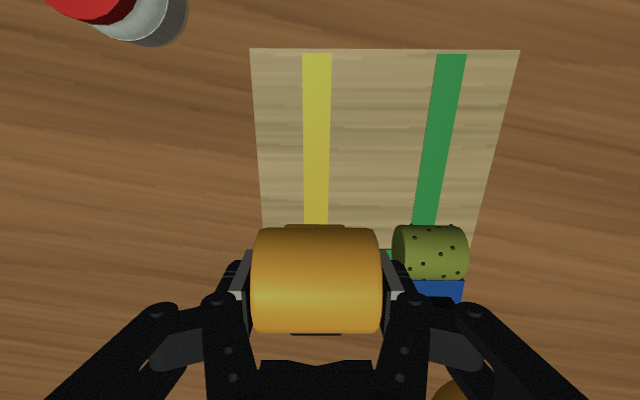

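The second yellow cheese is held at (316,280) over the yellow lane, and the green one rests against its stop at (431,252). Lowering it.

Emit:
step_arm(
  series=[
    {"x":0.005,"y":-0.001,"z":0.12,"wx":0,"wy":0,"wz":0,"jaw":1},
    {"x":0.005,"y":-0.001,"z":0.23,"wx":0,"wy":0,"wz":0,"jaw":1},
    {"x":0.005,"y":-0.001,"z":0.31,"wx":0,"wy":0,"wz":0,"jaw":1},
    {"x":0.005,"y":-0.001,"z":0.35,"wx":0,"wy":0,"wz":0,"jaw":1},
    {"x":0.005,"y":-0.001,"z":0.376,"wx":0,"wy":0,"wz":0,"jaw":1},
    {"x":0.005,"y":-0.001,"z":0.379,"wx":0,"wy":0,"wz":0,"jaw":1},
    {"x":0.005,"y":-0.001,"z":0.379,"wx":0,"wy":0,"wz":0,"jaw":1},
    {"x":0.005,"y":-0.001,"z":0.379,"wx":0,"wy":0,"wz":0,"jaw":1},
    {"x":0.005,"y":-0.001,"z":0.379,"wx":0,"wy":0,"wz":0,"jaw":1},
    {"x":0.005,"y":-0.001,"z":0.379,"wx":0,"wy":0,"wz":0,"jaw":1},
  ],
)

```text
time_s: 47.3
eef_pos: [525.0, -264.2, 47.0]
tcp_rot: [-0.29, 3.127, -0.002]
contact_force: [0.3, 0.3, -1.3]
finger_gap: 0.619
grasp_force: 64.2
```

Emit:
step_arm(
  series=[
    {"x":0,"y":0,"z":0,"wx":0,"wy":0,"wz":0,"jaw":1},
    {"x":0,"y":0,"z":0,"wx":0,"wy":0,"wz":0,"jaw":1},
    {"x":0,"y":0,"z":0,"wx":0,"wy":0,"wz":0,"jaw":1},
    {"x":0,"y":0,"z":0,"wx":0,"wy":0,"wz":0,"jaw":1},
  ],
)

```text
time_s: 47.63
eef_pos: [524.4, -263.9, 45.9]
tcp_rot: [-0.29, 3.128, -0.0]
contact_force: [0.1, 0.2, -1.1]
finger_gap: 0.621
grasp_force: 64.2
```

Emit:
step_arm(
  series=[
    {"x":0,"y":0,"z":0.003,"wx":0,"wy":0,"wz":0,"jaw":1},
    {"x":0,"y":0,"z":0.006,"wx":0,"wy":0,"wz":0,"jaw":1},
    {"x":0,"y":0,"z":0.006,"wx":0,"wy":0,"wz":0,"jaw":1},
    {"x":0,"y":0,"z":0.006,"wx":0,"wy":0,"wz":0,"jaw":1},
    {"x":0,"y":0,"z":0.006,"wx":0,"wy":0,"wz":0,"jaw":1},
    {"x":0,"y":0,"z":0.006,"wx":0,"wy":0,"wz":0,"jaw":1},
  ],
)

```text
time_s: 48.13
eef_pos: [524.5, -263.9, 44.2]
tcp_rot: [-0.29, 3.128, -0.0]
contact_force: [-0.7, 0.2, 3.3]
finger_gap: 0.624
grasp_force: 64.4
```

Emit:
step_arm(
  series=[
    {"x":0,"y":0,"z":0,"wx":0,"wy":0,"wz":0,"jaw":-0.35},
    {"x":0,"y":0,"z":0,"wx":0,"wy":0,"wz":0,"jaw":-0.5},
    {"x":0,"y":0,"z":0,"wx":0,"wy":0,"wz":0,"jaw":-0.7},
    {"x":0,"y":0,"z":0,"wx":0,"wy":0,"wz":0,"jaw":-1},
    {"x":0,"y":0,"z":0,"wx":0,"wy":0,"wz":0,"jaw":-1},
    {"x":0,"y":0,"z":0,"wx":0,"wy":0,"wz":0,"jaw":-1},
  ],
)

```text
time_s: 48.63
eef_pos: [524.3, -263.9, 44.0]
tcp_rot: [0.29, -3.128, -0.0]
contact_force: [0.1, 0.2, 0.2]
finger_gap: 0.999
grasp_force: 0.0
```

Emit:
step_arm(
  series=[
    {"x":0,"y":0,"z":-0.05,"wx":0,"wy":0,"wz":0,"jaw":-1},
    {"x":0,"y":0,"z":-0.15,"wx":0,"wy":0,"wz":0,"jaw":-1},
    {"x":0,"y":0,"z":-0.28,"wx":0,"wy":0,"wz":0,"jaw":-1},
    {"x":0,"y":0,"z":-0.4,"wx":0,"wy":0,"wz":0,"jaw":-1},
    {"x":0,"y":0.05,"z":-0.53,"wx":0,"wy":0,"wz":0,"jaw":-1},
    {"x":0,"y":0.15,"z":-0.6,"wx":0,"wy":0,"wz":0,"jaw":-1},
    {"x":0,"y":0.15,"z":-0.6,"wx":0,"wy":0,"wz":0,"jaw":-1},
    {"x":0,"y":0.15,"z":-0.6,"wx":0,"wy":0,"wz":0,"jaw":-1},
    {"x":0,"y":0.15,"z":-0.6,"wx":0,"wy":0,"wz":0,"jaw":-1},
  ],
)

```text
time_s: 49.38
eef_pos: [515.8, -220.0, 223.7]
tcp_rot: [0.29, -3.128, 0.001]
contact_force: [-0.3, -0.4, -0.4]
finger_gap: 1.002
grasp_force: 0.0
```

```bash
python3 chk.py w19
python3 - <<'E'
from h import *
plan(525,-220,230,190.6)
E
```

```text
green [271. 115.] [ 460.9 -272.7] [87.5 21.6] 11.4 2207
green [372. 223.] [ 555.4 -160.4] [50.2 67.4] 10.6 2409
yel [265. 175.] [ 530.5 -266. ] [136.   57.5] 10.3 5570
blue [273. 262.] [ 615.7 -246.5] [55.7 64. ] 10.6 1234
blue [365. 263.] [ 597.5 -148.8] [55.7 64.7] 10.6 1247
at [ 515.5 -220.4  223.1] yaw -169.5 q [ 0.98  0.25 -0.76  1.68  0.18  1.28  1.94] t 49.4 F [ 1.  -0.7 -0.9] gap 0.997
shift [-0.0314 -0.0044 -0.0232] turn [ 0.0001 -0.0004 -0.0003] rows>= 0.3
```

View pics/w19.png

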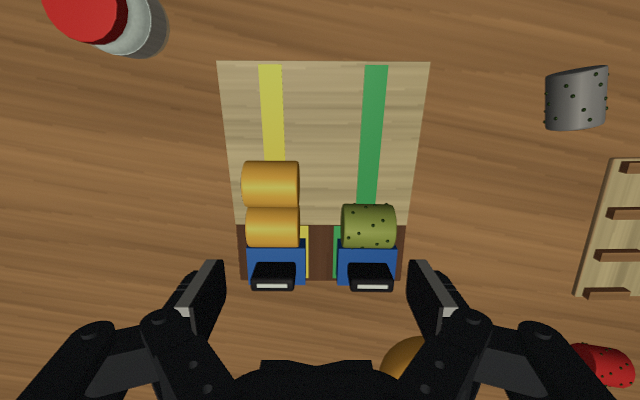

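Both yellow cheeses lie in a row at (271,185) and (273,227), and the green one is at (369,226). All sit against the locked stops, the cradle is empty, and the arm is clear. Handing in.

Emit:
step_arm(
  series=[
    {"x":0,"y":0,"z":0,"wx":0,"wy":0,"wz":0,"jaw":-1},
    {"x":0,"y":0,"z":0,"wx":0,"wy":0,"wz":0,"jaw":-1},
    {"x":0,"y":0,"z":0,"wx":0,"wy":0,"wz":0,"jaw":-1},
    {"x":0,"y":0,"z":0,"wx":0,"wy":0,"wz":0,"jaw":-1},
    {"x":0,"y":0,"z":0,"wx":0,"wy":0,"wz":0,"jaw":-1},
    {"x":0,"y":0,"z":0,"wx":0,"wy":0,"wz":0,"jaw":-1},
  ],
)

```text
time_s: 49.93
eef_pos: [516.1, -219.7, 223.9]
tcp_rot: [0.29, -3.128, -0.0]
contact_force: [-0.3, -0.4, 0.3]
finger_gap: 0.997
grasp_force: 0.0
```

```bash
python3 chk.py w20; python3 -c "
from station import ticket
print(ticket.close_job())"
```

```text
green [271. 116.] [ 461.9 -272.6] [87.7 21.7] 11.2 2200
green [372. 222.] [ 555.7 -157.6] [51.5 63.1] 10.6 2412
yel [264. 180.] [ 531.8 -265.5] [136.5  58.3] 11.4 5517
blue [266. 260.] [ 616.7 -246.4] [57.1 63.8] 10.6 1288
blue [365. 262.] [ 599.4 -148.1] [55.9 65.1] 9.7 1258
the job is handed in; nothing more can be done
None
```

I locked both stops across their lanes, laid the two yellow cheeses and the one green cheese in rows against them, and handed in the job at about 50 s; the hand-in returned no verdict.

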